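# Load the spacer bars into the magnet rack and latch the keeper

## Robot

A 6-joint arm with a two-finger parallel gripper is mounted at the origin on the work surface. World frame = base frame: x ahead of the robot, y to its left, z up, the work surface at z = 0. Lengths are in m, angles in rad, forces in N, time in s.
With the tool pointing down it reaches from about 0.225 to 0.875 m from the base axis. Payload 3.4 kg.
Tool frame: the origin (TCP) lies on the centre line of the jaws, within the pads' length; the fingertips stand 19 mm ahead of it and the grasp point (between the pads) is the TCP; z points along the fingers, y is the direction in which the jaws open and shut (so a half turn about z gives the same grasp; the last joint's range is limited). The gripper opens to 85 mm and grips with 20 to 120 N. Pads are 22 mm wide; open, the fingers measure 114 mm over their backs; the gripper's body (76 mm by 85 mm) begins 54 mm behind the grasp point. The pads swing forward as they close: fully open they stand 13 mm farther back than shut.
Start: joints at [0.998, 0.276, 1.505, -0, 1.361, -0.121], TCP at [0.251, 0.517, 0.25] pointing down, gripper open.
Joint ranges: [-2.89, 2.89], [-0.75, 2.08], [0.22, 2.7], [-1.18, 4.32], [0.11, 2.71], [-2.7, 2.7]. Speed limits (rad/s): [2.57, 2.57, 3.14, 3.14, 3.14, 3.14].

## Interface

Orientations are given as a unit quaternion [w, x, y, z].
In Python, from rig import monitor, eyes, manip, models gives the robot as it stands.
- The arm moves only by the tool send_rows, never from a script. Its argument "deltas" is a list of rows, each an object with "dp": the shift along the world's x, y, z each as a share of 0.12 m, from -1 to 1, a list of three; "rotation": the turn, a rotation vector about the world's x, y, z each as a share of 0.5 rad, from -1 to 1, a list of three. In form: [{"dp": [dx, dy, dz], "rotation": [rx, ry, rz]}, ...]. A call has 1 to 12 rows; each row is the pose to reach, as a shift and turn from the pose commanded when the call began; what a row does not reach only later rows make up. A row lasts 1/12 s, in which the tool goes at most 41.7 mm and 7.16 degrees, less where a joint would pass 70% of its speed; a pose out of reach is approached as far as the arm can. A call with a number of a shift or a turn outside -1 to 1 is refused whole. A call with a gripper value outside its range is refused whole. "fingers" is the closure, from -1 (fully open) to 1 (shut), set as the call begins (left out, the last holds). The fingers move at their own pace and stop on an object; "grip_force" is the grip in N (left out, the last holds). Time passes only in rows, so rows that repeat a pose let the fingers close. It gives the time, the measured TCP pose, the force and the opening at its end, in the units of the state.
- monitor.get_state(): the state, without advancing time (a new reading comes with each control period).
- eyes.get_image(name): name is "side" or "top" or "wrist"; returns a dict with "color" (400x640x3 uint8, red, green, blue), "depth" (400x640 float32, m along the optical axis (not along the pixel's ray), 0 where there is no reading), "mtx" (3x3 intrinsics, pixels), "rvec" (rotation vector, rad) and "tvec" (3), from world to camera coordinates, as OpenCV has them. Camera axes: x right, y down, z forward; pixel columns grow to the right and rows downward; lengths in m; the calibration is good to about 2 mm. A picture is of the moment at which its call begins.
- manip.sign_off(): hands the job in, once; it reports no verdict.
Trained networks look in a picture, given as the dict that the camera call returned (one of the last four; its "shot" number tells which), for a name from the list of things; names that differ only in an ending like _2 or _b are one class to them, and where a whole thing is asked for, a point or a joint stands for the part that bears it (a point fixed in the world has none). Each returns a list of dicts, best first, with "score" (0 to 1); they miss things now and then, are a little off and sometimes report something else, mostly with a low value. They report only what shows in the picture. A call takes as long as a camera call.
- models.find_in(name, picture): "box" ([left, top, right, bottom] in pixels, round what is visible of it).
The state is a dict: "clock": time; "qpos": joint angles; "qd": joint speeds; "effort": joint torques, N m; "position": TCP position; "ee_rot": TCP orientation; "contact_force": force on the tool from outside, world axes, zero at the start; "moment": the same for the moment, N m; "width": finger opening in m.
Only numpy, scipy, OpenCV 4.12 (cv2) and the standard library are available. Lean on these libraries where they do the work, as an engineer would, in place of code of your own. Each camera call takes 0.05 s, during which the arm holds its last target.

## Task

Get the magnet rack ready: first swing the red keeper bar right back, clear of the bays, then push every blue spacer bar lying about into a narrow bay and every green one into a wide bay, one to a bay, each fully home so that it ends flush with the front of the rack (whichever bay of that width is free will do; there may be fewer bars than bays). When they are all home, swing the keeper bar shut until it drops into its detent, and let go. Leave the orange bar and the small beaker standing where they are.

Things in the scene. Friction and masses are not known exactly. Their poses are not given: they have to be found in the camera images.
- rack: grey and white magnet rack fixed to the bench. Origin on the table, in the middle of the front line of its cheeks; x points into the bays (roughly away from the robot), y along the row, z up. Base plate 10 mm thick, x -60 to +125 mm, y -140 to +130 mm; before the cheeks it is a flat apron. Bays from +y on: narrow_1, wide_1, narrow_2, wide_2 (centres y = +51, +18, -15, -48 mm)
- rack_cheeks (a point): the five fixed cheeks that form the four bays: 14 mm thick, tops 34 mm above the table, half-round noses of 7 mm radius at the front, so the mouths flare. A wall 72 mm behind the front line stops the bars; a bar's tail is then 2 mm inside the front line. Point: front line of the middle cheek, at its top
- rack_straps (a point): two flat aluminium straps, 10 mm wide, across all bays, centred 21 and 57 mm behind the front line, 34 to 38 mm above the table: bars can be pushed in only from the front. Behind them (84 to 125 mm behind the front line) a white tube deck 46 mm high with caps to 56 mm. Point: middle of the first strap, on top
- rack_latch (a point): dark latch housing with a sprung steel detent ball at the -y end of the rack, y -106 to -140 mm, 26 mm before to 2 mm behind the front line, top 36 mm above the table. Point: middle of its top
- keeper (a joint): red keeper bar, 10 mm thick, 14 to 30 mm above the table, 210 mm long, on an upright hinge at the rack's +y end. Radians: 0 shut, along the row 4 mm before the cheeks; grows as its free end swings to the robot (clockwise from above), stop at 1.9. Stays where left. Near shut it rides over a sprung ball (ridge at 0.04; 6 to 8 N at the post) and drops into its detent at 0 to 0.02
- keeper_post (a point): black round upright post on the keeper bar, 14 mm diameter, from 30 to 72 mm above the table, 120 mm from the hinge axis. Point: on its axis, 55 mm above the table. It turns with the bar, and can be pinched or pushed
- keeper_hinge (a point): hinge axis of the keeper bar (upright), 9 mm before the front line and at y = +112 mm of the rack. Point: 36 mm above the table
- bay_narrow_1 (a point): a bay gap in the rack, open to the front, 16 mm wide for blue bars, 70 mm deep, floor 10 mm above the table with a blue strip on it. Point: where the centre of a bar lies when fully home, 37 mm in from the front line of the cheeks. Axes as the rack's
- bay_narrow_2 (a point): a bay gap in the rack, open to the front, 16 mm wide for blue bars, 70 mm deep, floor 10 mm above the table with a blue strip on it. Point: where the centre of a bar lies when fully home, 37 mm in from the front line of the cheeks. Axes as the rack's
- bay_wide_1 (a point): a bay gap in the rack, open to the front, 22 mm wide for green bars, 70 mm deep, floor 10 mm above the table with a green strip on it. Point: where the centre of a bar lies when fully home, 37 mm in from the front line of the cheeks. Axes as the rack's
- bay_wide_2 (a point): a bay gap in the rack, open to the front, 22 mm wide for green bars, 70 mm deep, floor 10 mm above the table with a green strip on it. Point: where the centre of a bar lies when fully home, 37 mm in from the front line of the cheeks. Axes as the rack's
- blue_1: blue spacer bar, a plain bar 70 mm long with a square 14 x 14 mm section (37 g or so, low friction plastic). It may lie on any of its four long faces, either end may go in first. May be absent. Origin at its centre, x along its length
- blue_2: blue spacer bar, a plain bar 70 mm long with a square 14 x 14 mm section (37 g or so, low friction plastic). It may lie on any of its four long faces, either end may go in first. May be absent. Origin at its centre, x along its length
- green_1: green spacer bar, a plain bar 70 mm long with a square 20 x 20 mm section (75 g or so, low friction plastic). It may lie on any of its four long faces, either end may go in first. May be absent. Origin at its centre, x along its length
- green_2: green spacer bar, a plain bar 70 mm long with a square 20 x 20 mm section (75 g or so, low friction plastic). It may lie on any of its four long faces, either end may go in first. May be absent. Origin at its centre, x along its length
- orange_bar: orange bar of the same form, 70 mm long, 17 x 17 mm, from another rack: a bystander. Origin at its centre
- small_beaker: small empty glass beaker, 60 mm wide, 65 mm high: a bystander among the bars. Origin at the centre of its underside

How it is judged:
By the outcome, as a careful person would: the job done as asked, in the order asked, and still so for the second after the job is handed in, with the robot touching nothing.
Of blue_1, blue_2, green_1, green_2 only 2 to 4 are there at a start; the rules pass over those that are not, and their reading is None.
At some moment in a run one of blue_1, blue_2, green_1, green_2 may be knocked a few centimetres aside while the robot is not near it.
Once in a run the grip may slacken for a moment while it holds something.
It also fails if it takes over 210 s, if anything falls off the work surface, if the arm or the gripper's body presses on something with over 40 N, if the wrist force passes 120 N, or if a joint passes its speed limit or range.

## Working session

There is one attempt and no reset: what is moved stays moved. The work goes in short steps, Python scripts to look and compute and a tool call to move; the robot and the scene stay as the last step left them, time stands still between calls to the robot, and variables do not carry over. Pictures are saved under pics/ and viewed, and the job is handed in when it is done.

Besides the shell and the picture viewer there is one more tool, called after "Call:" as name(argument=value, ...), one argument or row to a line, values as JSON. send_rows: Moves the arm, as the interface text tells. Its arguments: {"type":"object","properties":{"deltas":{"type":"array","items":{"type":"object","properties":{"dp":{"type":"array","items":{"type":"number"}},"rotation":{"type":"array","items":{"type":"number"}}}}},"fingers":{"type":"number"},"grip_force":{"type":"number"}},"required":["deltas"]}

```bash
ls; mkdir -p pics; cat > h.py <<'E'
import numpy as np, cv2
from rig import monitor, eyes, manip, models
def shot(n,fn=None):
    im=eyes.get_image(n)
    if fn: cv2.imwrite('pics/'+fn,cv2.cvtColor(im['color'],cv2.COLOR_RGB2BGR))
    return im
def RT(im):
    R=cv2.Rodrigues(np.array(im['rvec'],float))[0]; return R,np.array(im['tvec'],float).ravel()
def ray(im,u,v,z):
    R,t=RT(im); K=np.array(im['mtx'])
    d=R.T@np.linalg.solve(K,np.array([u,v,1.0])); c=-R.T@t
    return c+d*(z-c[2])/d[2]
def proj(im,p):
    R,t=RT(im);K=np.array(im['mtx']); q=(R@np.atleast_2d(p).T).T+t; q=(K@q.T).T; return q[:,:2]/q[:,2:]
def cloud(im):
    R,t=RT(im);K=np.array(im['mtx']); D=im['depth']; v,u=np.mgrid[:D.shape[0],:D.shape[1]]
    P=np.stack([(u-K[0,2])/K[0,0]*D,(v-K[1,2])/K[1,1]*D,D],-1)
    W=(P-t)@R; W[D==0]=np.nan; return W
E
python3 - <<'E'
from h import *
s=monitor.get_state(); print({k:np.round(v,3) for k,v in s.items()})
for n in ['top','side','wrist']:
    im=shot(n,n+'0.png'); R,t=RT(im); print(n,np.round(-R.T@t,3),np.round(R,2).tolist(),np.round(im['mtx'],1).tolist())
E
```

```text
pics
{'clock': np.float64(0.0), 'qpos': array([ 0.998,  0.277,  1.506, -0.   ,  1.361, -0.121]), 'qd': array([ 0.001, -0.001, -0.002, -0.001, -0.   ,  0.   ]), 'effort': array([-1.0000e-03, -4.1678e+01, -2.4581e+01, -1.0000e-03,  1.1000e-02,
        0.0000e+00]), 'position': array([0.251, 0.517, 0.249]), 'ee_rot': array([-0.   ,  0.224,  0.975, -0.001]), 'contact_force': array([ 0.045, -0.349, -0.436]), 'moment': array([-0.013, -0.003,  0.022]), 'width': np.float64(0.086)}
top [ 0.26  -0.022  1.433] [[-0.02, -1.0, -0.01], [-0.98, 0.03, -0.2], [0.2, 0.0, -0.98]] [[479.8, 0.0, 326.6], [0.0, 479.8, 200.4], [0.0, 0.0, 1.0]]
side [0.42  0.748 0.644] [[-0.99, -0.17, 0.01], [-0.11, 0.58, -0.81], [0.13, -0.8, -0.59]] [[425.4, 0.0, 319.6], [0.0, 425.4, 193.7], [0.0, 0.0, 1.0]]
wrist [0.191 0.545 0.374] [[0.44, 0.9, -0.0], [0.87, -0.42, 0.26], [0.24, -0.12, -0.96]] [[331.2, 0.0, 319.6], [0.0, 331.2, 203.0], [0.0, 0.0, 1.0]]
```

View pics/top0.png

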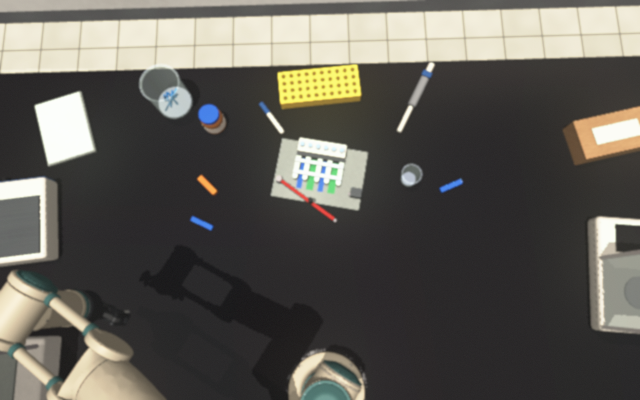

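View pics/side0.png

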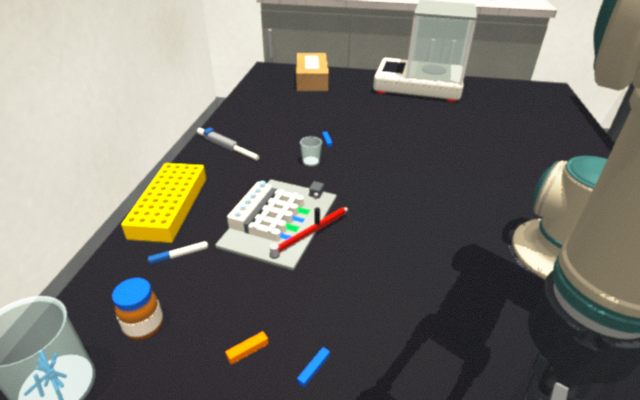

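View pics/wrist0.png

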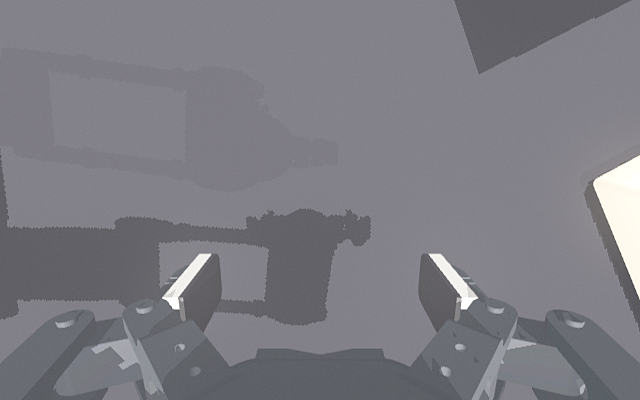

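```bash
python3 - <<'E'
from h import *
im=shot('top')
c=im['color'][120:240,170:490]; cv2.imwrite('pics/t1.png',cv2.cvtColor(cv2.resize(c,(800,300),interpolation=cv2.INTER_CUBIC),cv2.COLOR_RGB2BGR))
for n in ['blue_1','green_1','orange_bar','small_beaker','keeper','rack']:
    for d in models.find_in(n,im)[:4]: 
        b=d['box']; u,v=(b[0]+b[2])/2,(b[1]+b[3])/2
        print('top',n,round(d['score'],2),np.round(b,1),np.round(ray(im,u,v,0.01),3))
im=shot('side')
c=im['color'][160:280,200:380]; cv2.imwrite('pics/s1.png',cv2.cvtColor(cv2.resize(c,(800,533),interpolation=cv2.INTER_CUBIC),cv2.COLOR_RGB2BGR))
for n in ['blue_1','green_1','keeper']:
    for d in models.find_in(n,im)[:4]: 
        b=d['box']; u,v=(b[0]+b[2])/2,(b[1]+b[3])/2
        print('side',n,round(d['score'],2),np.round(b,1),np.round(ray(im,u,v,0.01),3))
E
```

```text
top blue_1 0.64 [190.6 214.7 211.3 229.4] [0.491 0.364 0.01 ]
top blue_1 0.37 [402.3 162.6 422.1 189.6] [ 0.616 -0.278  0.01 ]
top green_1 0.19 [275.7 177.3 333.1 220.7] [0.553 0.052 0.01 ]
top orange_bar 0.53 [199.2 172.2 218.6 191. ] [0.615 0.343 0.01 ]
top small_beaker 0.73 [401.1 160.9 422.5 189.2] [ 0.619 -0.277  0.01 ]
top small_beaker 0.58 [272.1 139.1 364.2 220.8] [0.611 0.009 0.01 ]
top keeper 0.79 [274.7 174.2 332.1 219.8] [0.559 0.055 0.01 ]
top rack 0.58 [273.4 138.2 366.2 222. ] [0.611 0.004 0.01 ]
side blue_1 0.72 [297.8 349.4 326.3 386.2] [0.489 0.367 0.01 ]
side blue_1 0.6 [319.3 132.1 331.  145.2] [ 0.586 -0.386  0.01 ]
side keeper 0.74 [271.7 207.6 344.1 257.8] [0.557 0.046 0.01 ]
```

View pics/t1.png

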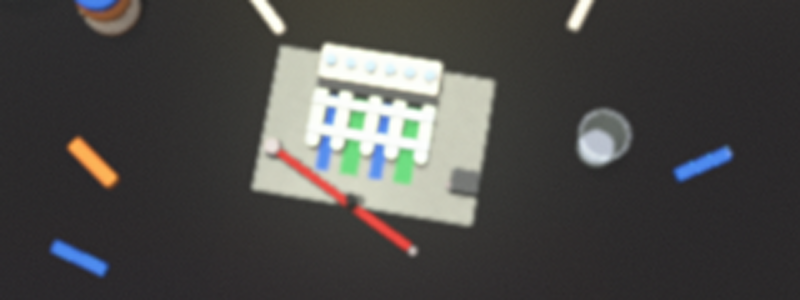

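View pics/s1.png

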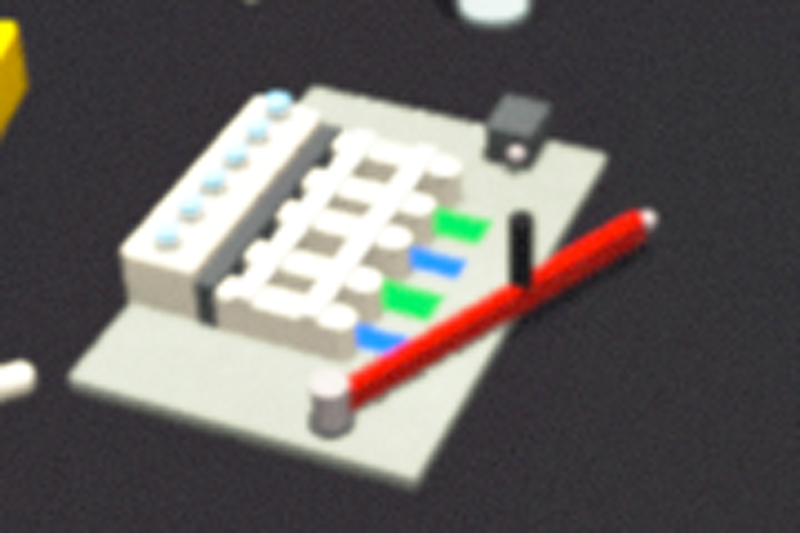

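```bash
cat >> h.py <<'E'
def rw(p,T):
    c,s=np.cos(T[2]),np.sin(T[2]); p=np.atleast_2d(p).astype(float)
    return np.c_[T[0]+c*p[:,0]-s*p[:,1],T[1]+s*p[:,0]+c*p[:,1],p[:,2]]
E
python3 - <<'E'
from h import *
from scipy.optimize import least_squares
t=shot('top'); s=shot('side')
P=np.array([[-60,130,10],[-60,-140,10],[125,-140,10],[125,130,10]])/1e3
Ut=np.array([[270.8,195.6],[359.2,210.4],[368,152],[282.4,138]])
Us=np.array([[293.4,268.5],[336.6,194.9],[272,179.8],[215.75,244.5]])
f=lambda T:np.r_[(proj(t,rw(P,T))-Ut).ravel(),(proj(s,rw(P,T))-Us).ravel()]
r=least_squares(f,[0.6,0,0]); print(r.x, np.round(r.fun,1))
for im,U in((t,Ut),(s,Us)):
    g=lambda T:(proj(im,rw(P,T))-U).ravel(); q=least_squares(g,[.6,0,0]); print(q.x,np.round(q.fun,1))
T=r.x
print('hinge,post shut',rw([[-.009,.112,.055],[-.009,-.008,.055]],T))
# clusters by color from cloud
for im in (t,s):
    W=cloud(im); h=cv2.cvtColor(im['color'],cv2.COLOR_RGB2HSV)
    for n,(a,b) in dict(blue=(100,125),green=(45,80),orange=(8,20),red=(0,5)).items():
        m=((h[...,0]>=a)&(h[...,0]<=b)&(h[...,1]>140)&(h[...,2]>90)).astype(np.uint8)
        k,L,st,ce=cv2.connectedComponentsWithStats(m)
        for i in range(1,k):
            if st[i,4]<25: continue
            w=W[L==i]; w=w[np.isfinite(w[:,0])]
            (cx,cy),sz,an=cv2.minAreaRect((w[:,:2]*1000).astype(np.float32))
            print(n,st[i],np.round(w.mean(0),3),'z',np.round(np.percentile(w[:,2],[5,50,95]),3),'rect',np.round([cx,cy,*sz,an],1))
E
```

```text
[ 0.59879549  0.01598677 -0.20032234] [-0.5  0.2 -1.   0.6 -0.1  0.8 -0.4  0.5  0.2 -1.1  0.5 -0.6 -1.2 -1.1
 -0.7 -0.3]
[ 0.60023363  0.01419254 -0.19443266] [ 0.1 -0.  -0.3 -0.2  0.2  0.  -0.1  0.2]
[ 0.59754097  0.01839138 -0.20538201] [ 0.2 -0.2  1.1  0.1 -0.6 -0.6 -0.6  0.3]
hinge,post shut [[0.61226181 0.12753792 0.055     ]
 [0.58838358 0.00993762 0.055     ]]
blue [198 104  21  20 328] [0.807 0.332 0.083] z [0.002 0.09  0.095] rect [821.6 344.  107.7  65.3  29.5]
blue [298 175   4  12  31] [0.609 0.067 0.011] z [0.006 0.01  0.015] rect [611.   66.1   9.5  35.1  89.9]
blue [319 179   4  11  32] [0.598 0.002 0.012] z [0.007 0.012 0.015] rect [597.9   1.6   8.8  32.1  78.4]
blue [439 179  24  14 153] [ 0.583 -0.392  0.01 ] z [-0.002  0.012  0.019] rect [ 585.6 -393.2   20.5   77.3   22.8]
blue [190 216  24  15 158] [0.488 0.362 0.01 ] z [-0.003  0.013  0.019] rect [490.3 365.2  78.3  18.8  62.4]
orange [207 116  15  12  45] [0.782 0.314 0.063] z [0.058 0.064 0.068] rect [783.4 314.4  15.4  50.3  37.5]
orange [197 175  21  20 188] [0.605 0.349 0.012] z [-0.002  0.015  0.022] rect
[... 1082 characters left out ...]
  0.011] rect [584.4 -29.9  19.1  27.9  80.8]
green [286 224  13   8  63] [0.597 0.035 0.01 ] z [0.008 0.01  0.013] rect [597.9  36.9  19.7  29.5  77.6]
orange [296  68  33  22 431] [ 0.699 -0.769  0.039] z [0.008 0.039 0.068] rect [ 712.4 -860.1  120.6  206.8    7.4]
orange [115 292  42  31 497] [0.788 0.347 0.06 ] z [0.051 0.061 0.068] rect [810.6 317.9  73.4  95.8  46.1]
orange [129 323  33  17  67] [0.784 0.352 0.006] z [0.003 0.006 0.009] rect [786.2 349.4  55.   17.5  40.7]
orange [225 331  44  34 400] [0.603 0.35  0.007] z [-0.001  0.007  0.018] rect [606.8 341.5  77.1  32.4  44.4]
red [279 207  66  45 518] [0.545 0.043 0.024] z [0.01  0.026 0.031] rect [549.9  24.6 223.9  40.6  52.6]
```

Call:
send_rows(
  deltas=[
    {"dp":[0.15,-0.25,0],"rotation":[0,0,0.2]},
    {"dp":[0.3,-0.5,0],"rotation":[0,0,0.4]},
    {"dp":[0.45,-0.75,0],"rotation":[0,0,0.6]},
    {"dp":[0.6,-1,0],"rotation":[0,0,0.8]},
  ],
  fingers=-0.1,
)

```text
clock: 1.13
position: [0.3234, 0.3962, 0.2503]
ee_rot: [0.0, 0.023, 1.0, 0.0]
contact_force: [0.4, 0.3, 0.6]
width: 0.047
```

Call:
send_rows(
  deltas=[
    {"dp":[0.15,-0.25,0],"rotation":[0,0,0.2]},
    {"dp":[0.3,-0.5,0],"rotation":[0,0,0.4]},
    {"dp":[0.45,-0.75,0],"rotation":[0,0,0.6]},
    {"dp":[0.6,-1,0],"rotation":[0,0,0.75]},
  ],
)

```text
clock: 1.47
position: [0.3956, 0.2758, 0.2506]
ee_rot: [0.0, -0.163, 0.987, 0.0]
contact_force: [0.4, -0.1, 0.0]
width: 0.0468
```

Call:
send_rows(
  deltas=[
    {"dp":[0.15,-0.25,0]},
    {"dp":[0.3,-0.5,0]},
    {"dp":[0.45,-0.75,0]},
    {"dp":[0.6,-1,0]},
    {"dp":[0.6,-1,0]},
  ],
)

```text
validation failed for argument at $.de...
```

```bash
python3 - <<'E'
from h import *
s=monitor.get_state(); print(s['clock'],np.round(s['position'],4),np.round(s['ee_rot'],3),s['width'],np.round(s['qpos'],2))
w=shot('wrist','w1.png'); t=shot('top','t2.png')
for n in ['green_1','blue_1']:
  for im in (w,t):
    for d in models.find_in(n,im)[:3]: print(n,round(d['score'],2),np.round(d['box']))
E
```

```text
1.4667 [0.3956 0.2758 0.2506] [ 0.    -0.163  0.987  0.   ] 0.04676327924589065 [ 0.46  0.14  1.69  0.    1.32 -1.43]
green_1 0.22 [271. 138. 368. 222.]
blue_1 0.92 [339. 242. 370. 285.]
blue_1 0.2 [  0. 159. 182. 371.]
blue_1 0.64 [442. 178. 462. 192.]
```

View pics/w1.png

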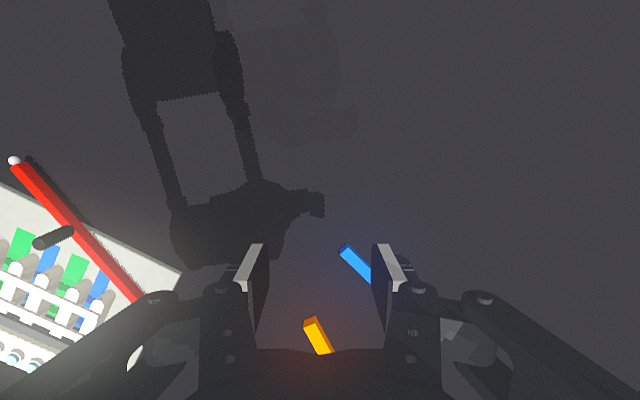

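View pics/t2.png

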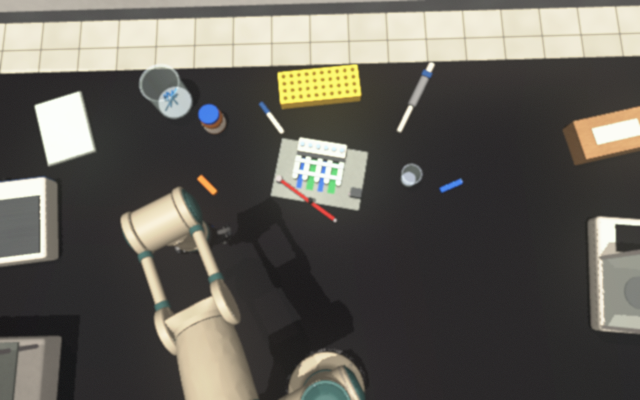

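Call:
send_rows(
  deltas=[
    {"dp":[0.15,-0.25,0],"rotation":[0,0,0]},
    {"dp":[0.3,-0.5,0],"rotation":[0,0,0]},
    {"dp":[0.45,-0.75,0],"rotation":[0,0,0]},
    {"dp":[0.6,-1,0],"rotation":[0,0,0]},
  ],
)

```text
clock: 2.1
position: [0.4671, 0.1579, 0.2504]
ee_rot: [0.0, -0.163, 0.987, 0.0]
contact_force: [0.3, 0.8, -0.7]
width: 0.0469
```

Call:
send_rows(
  deltas=[
    {"dp":[0.15,-0.25,0],"rotation":[0,0,0]},
    {"dp":[0.3,-0.5,0],"rotation":[0,0,0]},
    {"dp":[0.45,-0.75,0],"rotation":[0,0,0]},
    {"dp":[0.5,-0.9,0],"rotation":[0,0,0]},
    {"dp":[0.5,-0.9,0],"rotation":[0,0,0]},
    {"dp":[0.5,-0.9,0],"rotation":[0,0,0]},
  ],
)

```text
clock: 2.6
position: [0.5271, 0.0502, 0.25]
ee_rot: [-0.0, -0.161, 0.987, 0.001]
contact_force: [-0.6, -0.5, 0.7]
width: 0.0469
```

```bash
python3 - <<'E'
from h import *
s=monitor.get_state(); print(s['clock'],np.round(s['position'],4),np.round(s['ee_rot'],3),s['width'],np.round(s['qpos'],2))
w=shot('wrist','w2.png')
E
```

```text
2.6 [0.5271 0.0502 0.25  ] [-0.    -0.161  0.987  0.001] 0.0469005696676554 [-0.04  0.21  1.6   0.    1.34 -1.93]
```

View pics/w2.png

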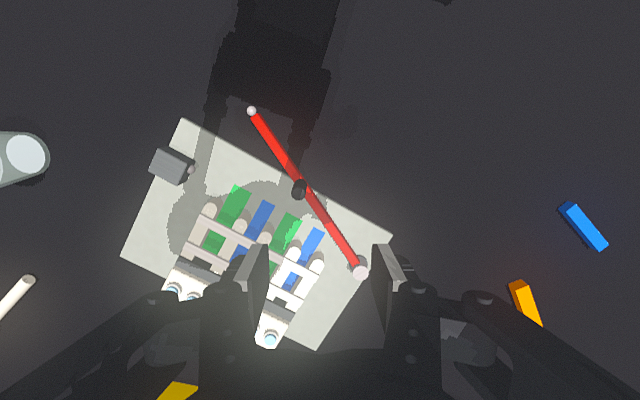

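```bash
python3 - <<'E'
from h import *
from scipy.optimize import least_squares
w=shot('wrist')
P=np.array([[-60,130,10],[-60,-140,10],[125,-140,10],[-9,112,36]])/1e3
U=np.array([[392,236],[182,118],[121,256],[360.5,271]])
g=lambda T:(proj(w,rw(P,T))-U).ravel(); q=least_squares(g,[.6,0,-.2]); print(q.x,np.round(q.fun,1)); T=q.x
c=w['color'].copy()
c=cv2.resize(c[80:320,80:440],(1080,720),interpolation=cv2.INTER_CUBIC)
def dr(p,col):
    for a in proj(w,rw(p,T)): cv2.circle(c,tuple(int(x) for x in (a-[80,80])*3+1),2,col,-1)
th=np.linspace(0,2*np.pi,24)
for y in (66,36,0,-30,-66): dr(np.c_[.007-.007*np.cos(th),y/1e3+.007*np.sin(th),0*th+.034],(255,0,255))
for x in (-60,125):
    dr([[x/1e3,y,.01] for y in np.linspace(-.14,.13,40)],(0,255,255))
for y in (-140,130): dr([[x,y/1e3,.01] for x in np.linspace(-.06,.125,30)],(0,255,255))
dr([[-.026,-.106,.036],[.002,-.106,.036],[-.026,-.14,.036],[.002,-.14,.036]],(255,255,0))
# keeper
h=rw([[-.009,.112,.03]],T)[0]
pt=ray(w,299,187,.072); e=ray(w,251,110,.025); print('post',pt,np.hypot(*(pt-h)[:2]),'end',e,np.hypot(*(e-h)[:2]))
for a in (pt,e): 
    d=a-h; print('theta',np.arctan2(-d[0],-d[1])+T[2])
cv2.imwrite('pics/w2o.png',cv2.cvtColor(c[:,:800][:600],cv2.COLOR_RGB2BGR))
E
```

```text
[ 0.60025559  0.01646673 -0.19330323] [ 2.1 -1.  -0.7 -0.7 -1.7  0.5  0.4  1.8]
post [0.53280113 0.03183645 0.072     ] 0.12526189698916207 end [ 0.48279314 -0.03815735  0.025     ] 0.2111458154952648
theta 0.5008819235921393
theta 0.4708304421066022
```

View pics/w2o.png

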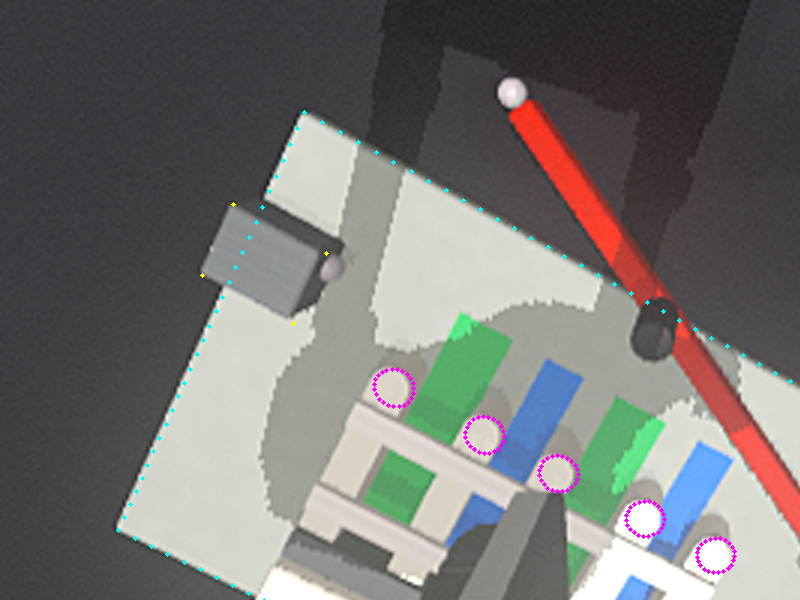

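Call:
send_rows(
  deltas=[
    {"dp":[0.1,-0.14,-0.25],"rotation":[0,0,0]},
    {"dp":[0.1,-0.14,-0.5],"rotation":[0,0,0]},
    {"dp":[0.1,-0.14,-0.75],"rotation":[0,0,0]},
    {"dp":[0.1,-0.14,-1],"rotation":[0,0,0]},
    {"dp":[0.1,-0.14,-1],"rotation":[0,0,0]},
    {"dp":[0.1,-0.14,-1],"rotation":[0,0,0]},
  ],
)

```text
clock: 3.2
position: [0.5376, 0.0342, 0.1296]
ee_rot: [-0.002, -0.162, 0.987, 0.001]
contact_force: [0.2, 0.8, 0.6]
width: 0.047
```

```bash
python3 - <<'E'
from h import *
s=monitor.get_state(); print(s['clock'],np.round(s['position'],4))
w=shot('wrist','w3.png')
print(proj(w,[[.539,.0336,.072],[.539,.0336,.03]]))
E
```

```text
3.2 [0.5376 0.0342 0.1296]
[[319.4149276  233.83304   ]
 [319.36415335 213.09172935]]
```

View pics/w3.png

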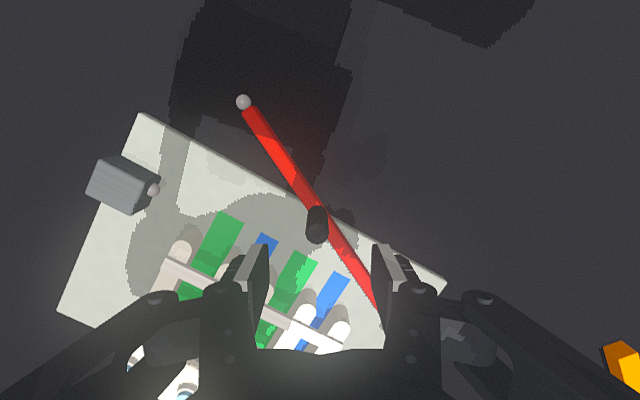

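Call:
send_rows(
  deltas=[
    {"dp":[0.01,0,-0.2],"rotation":[0,0,0]},
    {"dp":[0.01,0,-0.4],"rotation":[0,0,0]},
    {"dp":[0.01,0,-0.6],"rotation":[0,0,0]},
    {"dp":[0.01,0,-0.62],"rotation":[0,0,0]},
  ],
)

```text
clock: 3.58
position: [0.5394, 0.0332, 0.055]
ee_rot: [-0.001, -0.161, 0.987, 0.0]
contact_force: [-1.9, 1.2, -0.2]
width: 0.047
```

Call:
send_rows(
  deltas=[
    {"dp":[0,0,0],"rotation":[0,0,0]},
    {"dp":[0,0,0],"rotation":[0,0,0]},
    {"dp":[0,0,0],"rotation":[0,0,0]},
    {"dp":[0,0,0],"rotation":[0,0,0]},
    {"dp":[0,0,0],"rotation":[0,0,0]},
    {"dp":[0,0,0],"rotation":[0,0,0]},
  ],
  fingers=1,
  grip_force=25,
)

```text
clock: 4.08
position: [0.5422, 0.0327, 0.0582]
ee_rot: [0.002, -0.161, 0.987, -0.0]
contact_force: [0.2, 2.3, 7.2]
width: 0.0131
```

```bash
cat > arc.py <<'E'
from h import *
import sys
T=(.6003,.0165,-.1933); h=rw([[-.009,.112,.055]],T)[0]
s=monitor.get_state(); p=np.array(s['position']); d=p-h
th=np.arctan2(-d[0],-d[1])+T[2]; print('theta now',th,'r',np.hypot(d[0],d[1]),np.round(p,4),s['width'],np.round(s['contact_force'],1))
for g in map(float,sys.argv[1:]):
    ph=g-T[2]; q=h+.12*np.array([-np.sin(ph),-np.cos(ph),0]); print(g,np.round((q-p)[:2]/.12,3))
E
python3 arc.py .6 .7 .8 .9 1.0 1.1 1.2 1.3 1.4 1.5 1.6 1.7 1.8 1.9
```

```text
theta now 0.44478959579070554 r 0.11882486245399776 [0.5422 0.0327 0.0582] 0.013065153325586974 [0.2 2.3 7.2]
0.6 [-0.123  0.094]
0.7 [-0.189  0.169]
0.8 [-0.248  0.249]
0.9 [-0.298  0.336]
1.0 [-0.34   0.427]
1.1 [-0.372  0.521]
1.2 [-0.394  0.619]
1.3 [-0.407  0.718]
1.4 [-0.41   0.818]
1.5 [-0.403  0.918]
1.6 [-0.386  1.016]
1.7 [-0.359  1.112]
1.8 [-0.322  1.205]
1.9 [-0.277  1.294]
```

Call:
send_rows(
  deltas=[
    {"dp":[-0.05,0.03,0.03],"rotation":[0,0,0]},
    {"dp":[-0.123,0.094,0.03],"rotation":[0,0,-0.1]},
    {"dp":[-0.189,0.169,0.03],"rotation":[0,0,-0.2]},
    {"dp":[-0.248,0.249,0.03],"rotation":[0,0,-0.3]},
    {"dp":[-0.298,0.336,0.03],"rotation":[0,0,-0.4]},
    {"dp":[-0.34,0.427,0.03],"rotation":[0,0,-0.5]},
    {"dp":[-0.372,0.521,0.03],"rotation":[0,0,-0.6]},
    {"dp":[-0.394,0.619,0.03],"rotation":[0,0,-0.7]},
    {"dp":[-0.407,0.718,0.03],"rotation":[0,0,-0.8]},
  ],
)

```text
clock: 4.83
position: [0.4926, 0.1188, 0.0593]
ee_rot: [0.002, 0.04, 0.999, -0.0]
contact_force: [6.2, -2.0, -10.1]
width: 0.0133
```

```bash
python3 arc.py 1.3 1.4 1.5 1.6 1.7 1.75 1.8 1.85 1.9
```

```text
theta now 1.3000658375060712 r 0.12078783832153073 [0.4926 0.1188 0.0593] 0.013281722296488026 [  6.2  -2.  -10.1]
1.3 [0.007 0.   ]
1.4 [0.004 0.1  ]
1.5 [0.011 0.2  ]
1.6 [0.028 0.299]
1.7 [0.055 0.395]
1.75 [0.072 0.442]
1.8 [0.091 0.488]
1.85 [0.113 0.533]
1.9 [0.137 0.577]
```

Call:
send_rows(
  deltas=[
    {"dp":[0,0.05,-0.015],"rotation":[0,0,-0.05]},
    {"dp":[0.004,0.1,-0.015],"rotation":[0,0,-0.1]},
    {"dp":[0.011,0.2,-0.015],"rotation":[0,0,-0.2]},
    {"dp":[0.028,0.299,-0.015],"rotation":[0,0,-0.3]},
    {"dp":[0.055,0.395,-0.015],"rotation":[0,0,-0.4]},
    {"dp":[0.091,0.488,-0.015],"rotation":[0,0,-0.5]},
    {"dp":[0.115,0.54,-0.015],"rotation":[0,0,-0.55]},
    {"dp":[0.115,0.54,-0.015],"rotation":[0,0,-0.55]},
  ],
)

```text
clock: 5.5
position: [0.5048, 0.1847, 0.0588]
ee_rot: [-0.0, 0.175, 0.985, 0.0]
contact_force: [-3.4, 0.1, 6.2]
width: 0.0131
```

Call:
send_rows(
  deltas=[
    {"dp":[0,0,0],"rotation":[0,0,0]},
    {"dp":[0,0,0],"rotation":[0,0,0]},
    {"dp":[0,0,0],"rotation":[0,0,0]},
    {"dp":[0,0,0],"rotation":[0,0,0]},
    {"dp":[0,0,0],"rotation":[0,0,0]},
  ],
  fingers=0,
)

```text
clock: 5.92
position: [0.5052, 0.1833, 0.0577]
ee_rot: [0.0, 0.175, 0.985, 0.0]
contact_force: [0.6, -0.3, 0.3]
width: 0.0427
```

Call:
send_rows(
  deltas=[
    {"dp":[0,0,0.25],"rotation":[0,0,0]},
    {"dp":[0,0,0.5],"rotation":[0,0,0]},
    {"dp":[0,0,0.75],"rotation":[0,0,0]},
    {"dp":[0,0,1],"rotation":[0,0,0]},
    {"dp":[0,0,1],"rotation":[0,0,0]},
    {"dp":[0,0,1],"rotation":[0,0,0]},
  ],
)

```text
clock: 6.42
position: [0.5064, 0.1836, 0.1796]
ee_rot: [0.002, 0.175, 0.985, 0.001]
contact_force: [0.2, 0.2, -0.5]
width: 0.0426
```

```bash
python3 - <<'E'
from h import *
s=monitor.get_state(); print(s['clock'],np.round(s['position'],4),np.round(s['ee_rot'],3),np.round(s['qpos'],2))
w=shot('wrist','w4.png'); t=shot('top','t4.png'); 
E
```

```text
6.4167 [0.5064 0.1836 0.1796] [0.002 0.175 0.985 0.001] [ 0.22  0.27  1.7   0.    1.17 -1.  ]
```

View pics/w4.png

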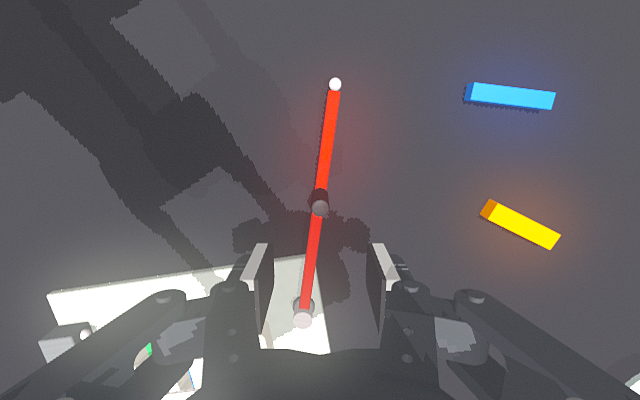

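View pics/t4.png

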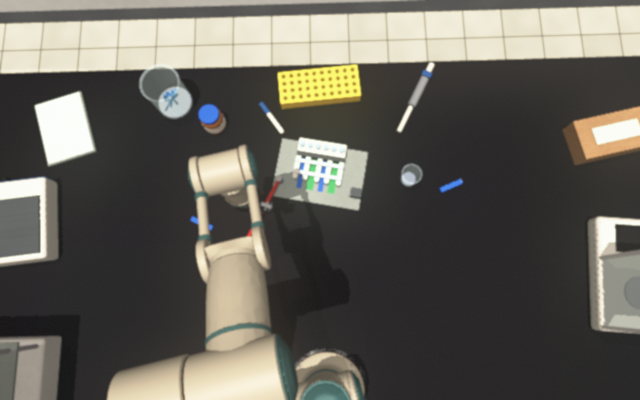

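```bash
cat > bl.py <<'E'
from h import *
import sys
def blues(im,ztop=.014,zmin=.010):
    W=cloud(im); h=cv2.cvtColor(im['color'],cv2.COLOR_RGB2HSV)
    m=((h[...,0]>=95)&(h[...,0]<=125)&(h[...,1]>120)&(h[...,2]>70)).astype(np.uint8)
    k,L,st,ce=cv2.connectedComponentsWithStats(m)
    for i in range(1,k):
        if st[i,4]<100: continue
        mk=(L==i); w=W[mk&(W[...,2]>zmin)&(W[...,2]<.05)]
        if len(w)<30: continue
        c=w.mean(0); cc=w[:,:2]-c[:2]
        (cx,cy),sz,an=cv2.minAreaRect((w[:,:2]*1000).astype(np.float32)); a=np.deg2rad(an)
        if sz[0]<sz[1]: a+=np.pi/2
        a=(a+np.pi/2)%np.pi-np.pi/2
        print(st[i][:4],'z',np.round(np.percentile(w[:,2],[5,50,95]),4),'c',np.round([cx,cy],1),'L',np.round(sorted(sz),1),'ang',round(a,3),'mean',np.round(c[:2],4))
if __name__=='__main__':
    s=monitor.get_state(); print(s['clock'],np.round(s['position'],4),np.round(s['ee_rot'],3),round(s['width'],4))
    for n in sys.argv[1:]: print(n); blues(shot(n))
E
python3 bl.py wrist
```

```text
6.5167 [0.5045 0.1832 0.177 ] [-0.001  0.175  0.985 -0.   ] 0.0427
wrist
[467  85  93  28] z [0.0133 0.0149 0.0161] c [487.6 361. ] L [14.2 71.4] ang 1.103 mean [0.487  0.3596]
```

Call:
send_rows(
  deltas=[
    {"dp":[-0.03,0.13,0],"rotation":[0,0,0.24]},
    {"dp":[-0.06,0.26,0],"rotation":[0,0,0.48]},
    {"dp":[-0.09,0.39,0],"rotation":[0,0,0.72]},
    {"dp":[-0.1,0.5,0],"rotation":[0,0,0.96]},
  ],
)

```text
clock: 6.9
position: [0.4917, 0.2439, 0.1758]
ee_rot: [-0.002, -0.067, 0.998, -0.0]
contact_force: [0.5, -0.9, 0.1]
width: 0.0424
```

Call:
send_rows(
  deltas=[
    {"dp":[-0.03,0.13,0],"rotation":[0,0,0.24]},
    {"dp":[-0.06,0.26,0],"rotation":[0,0,0.48]},
    {"dp":[-0.09,0.39,0],"rotation":[0,0,0.72]},
    {"dp":[-0.1,0.5,0],"rotation":[0,0,0.96]},
  ],
)

```text
clock: 7.23
position: [0.4797, 0.304, 0.1757]
ee_rot: [-0.002, -0.302, 0.953, -0.0]
contact_force: [0.9, -0.1, 0.6]
width: 0.0426
```

Call:
send_rows(
  deltas=[
    {"dp":[0,0.13,-0.1],"rotation":[0,0,0.24]},
    {"dp":[0,0.26,-0.2],"rotation":[0,0,0.48]},
    {"dp":[0,0.3,-0.3],"rotation":[0,0,0.72]},
    {"dp":[0,0.33,-0.4],"rotation":[0,0,0.96]},
    {"dp":[0,0.33,-0.4],"rotation":[0,0,0.99]},
    {"dp":[0,0.33,-0.4],"rotation":[0,0,0.99]},
  ],
)

```text
clock: 7.73
position: [0.4801, 0.3425, 0.1277]
ee_rot: [-0.002, -0.523, 0.852, 0.0]
contact_force: [1.1, 1.1, -0.2]
width: 0.0429
```

```bash
python3 bl.py wrist top; python3 -c "
from h import *
s=monitor.get_state();print(np.round(s['qpos'],2));shot('wrist','w5.png')"
```

```text
7.7333 [0.4801 0.3425 0.1277] [-0.002 -0.523  0.852  0.   ] 0.0429
wrist
[313 184  20  43] z [0.0133 0.0149 0.016 ] c [476.5 339.3] L [13.5 20.9] ang 1.107 mean [0.4761 0.3382]
top
[439 179  24  14] z [0.0108 0.0143 0.0191] c [ 583.  -391.8] L [14.6 71.4] ang -1.186 mean [ 0.5828 -0.391 ]
[195 218  18  12] z [0.0114 0.0152 0.02  ] c [484. 354.] L [13.4 53.4] ang 1.098 mean [0.4836 0.3541]
[ 0.5   0.39  1.65 -0.    1.1  -2.17]
```

View pics/w5.png

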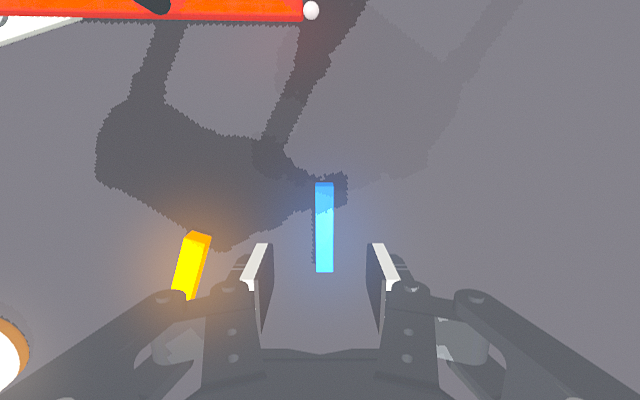

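```bash
python3 -c "
from h import *
w=shot('wrist');a=1.103;d=np.array([np.cos(a),np.sin(a),0]);c=np.array([.4876,.361,.014])
print(proj(w,[c-.035*d,c,c+.035*d,[.4801,.3425,.014],[.4801,.3425,.007]]))
print(ray(w,324.5,190,.014),ray(w,325,272,.014))"
```

```text
[[323.76460713 184.70202782]
 [323.69496337 229.25856057]
 [323.63016816 270.71310132]
 [321.54734097 204.3383174 ]
 [321.49715303 201.92913819]]
[0.47314052 0.33360688 0.014     ] [0.50291411 0.39374095 0.014     ]
```

Call:
send_rows(
  deltas=[
    {"dp":[-0.012,0.01,-0.2],"rotation":[0,0,0]},
    {"dp":[-0.012,0.01,-0.4],"rotation":[0,0,0]},
    {"dp":[-0.012,0.01,-0.6],"rotation":[0,0,0]},
    {"dp":[-0.012,0.01,-0.75],"rotation":[0,0,0]},
    {"dp":[-0.012,0.01,-0.85],"rotation":[0,0,0]},
    {"dp":[-0.012,0.01,-0.85],"rotation":[0,0,0]},
  ],
)

```text
clock: 8.43
position: [0.4785, 0.3431, 0.0258]
ee_rot: [-0.002, -0.523, 0.852, 0.0]
contact_force: [-0.3, -0.2, -1.1]
width: 0.0429
```

Call:
send_rows(
  deltas=[
    {"dp":[0,0,0],"rotation":[0,0,0]},
    {"dp":[0,0,0],"rotation":[0,0,0]},
    {"dp":[0,0,0],"rotation":[0,0,0]},
    {"dp":[0,0,0],"rotation":[0,0,0]},
    {"dp":[0,0,0],"rotation":[0,0,0]},
    {"dp":[0,0,0],"rotation":[0,0,0]},
  ],
  fingers=1,
  grip_force=60,
)

```text
clock: 8.93
position: [0.4809, 0.3448, 0.0294]
ee_rot: [0.002, -0.524, 0.852, -0.0]
contact_force: [-1.1, -0.6, 6.4]
width: 0.0109
```

Call:
send_rows(
  deltas=[
    {"dp":[0,0,0.1],"rotation":[0,0,0]},
    {"dp":[0,0,0.3],"rotation":[0,0,0]},
    {"dp":[0,0,0.5],"rotation":[0,0,0]},
    {"dp":[0,0,0.7],"rotation":[0,0,0]},
    {"dp":[0,0,0.7],"rotation":[0,0,0]},
    {"dp":[0,0,0.7],"rotation":[0,0,0]},
  ],
)

```text
clock: 9.43
position: [0.4806, 0.3448, 0.1134]
ee_rot: [0.002, -0.524, 0.852, -0.0]
contact_force: [-1.7, 0.0, -0.8]
width: 0.0109
```

```bash
python3 -c "
from h import *
s=monitor.get_state();print(np.round(s['position'],4),s['width'])
w=shot('wrist','w6.png')
im=shot('side'); c=im['color'][200:400,220:440]; cv2.imwrite('pics/s6.png',cv2.cvtColor(cv2.resize(c,(660,600),interpolation=cv2.INTER_CUBIC),cv2.COLOR_RGB2BGR))"
```

```text
[0.4806 0.3448 0.1134] 0.010914167871082176
```

View pics/w6.png

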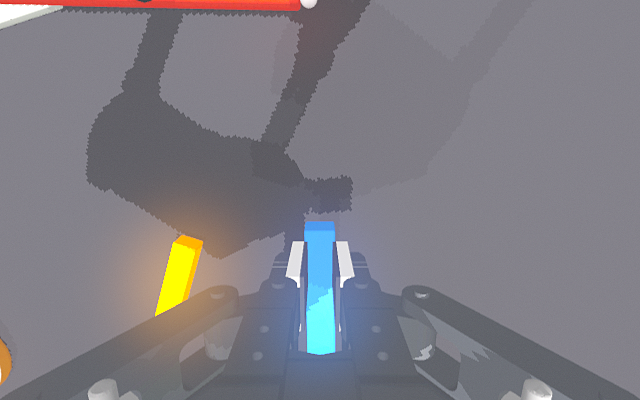

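View pics/s6.png

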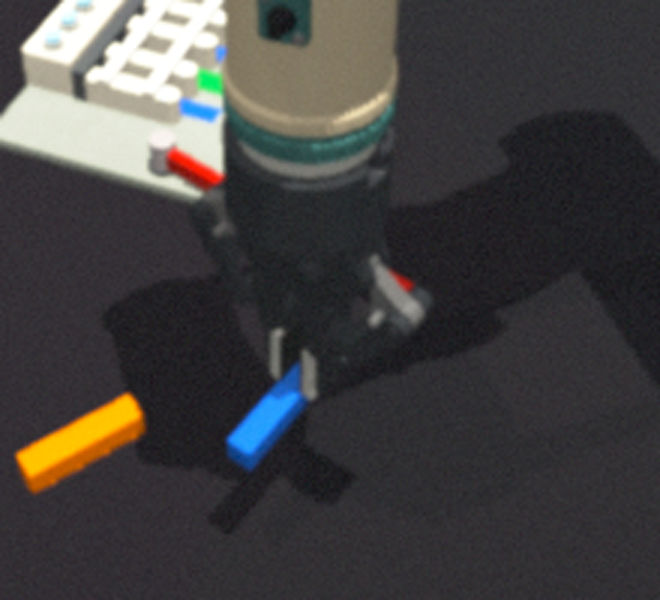

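```bash
cat > held.py <<'E'
from h import *
w=shot('wrist'); s=monitor.get_state(); p=np.array(s['position'])
x,y=s['ee_rot'][1:3]; ty=np.array([2*x*y,2*y*y-1]); tx=np.array([2*x*x-1,2*x*y])
W=cloud(w); h=cv2.cvtColor(w['color'],cv2.COLOR_RGB2HSV)
m=(h[...,0]>=85)&(h[...,0]<=125)&(h[...,1]>60)&(h[...,2]>90)
m[:150]=0; m[:,:270]=0; m[:,370:]=0
q=W[m]-p; q=q[np.abs(q[:,2])<.05]; a=q[:,:2]@tx; b=q[:,:2]@ty
print(np.round(p,4),'jaw',np.arctan2(ty[1],ty[0]),s['width'],'force',np.round(s['contact_force'],1))
for lo in np.arange(-.06,.06,.01):
    k=(a>lo)&(a<lo+.01)
    if k.sum()>10: print('along toolx %.3f'%lo,'z-tcp',np.round(np.percentile(q[k,2],[5,50,95]),4),'lat',np.round(np.percentile(b[k],[3,97]),4))
print('ext toolx',np.round(np.percentile(a,[.5,99.5]),4))
E
python3 held.py
```

```text
[0.4788 0.3438 0.1105] jaw 2.674015607231301 0.01071691954979889 force [ 0.2 -0.1 -1.3]
along toolx -0.050 z-tcp [-0.0151 -0.0143 -0.0134] lat [-0.0067  0.0062]
along toolx -0.040 z-tcp [-0.015  -0.0142 -0.0133] lat [-0.0066  0.0065]
along toolx -0.030 z-tcp [-0.0149 -0.014  -0.0132] lat [-0.0065  0.0055]
along toolx -0.020 z-tcp [-0.0149 -0.014  -0.0127] lat [-0.0061  0.0052]
along toolx -0.010 z-tcp [-0.0146  0.0032  0.0308] lat [-0.0087  0.0076]
along toolx 0.000 z-tcp [-0.0143  0.0018  0.0445] lat [-0.0155  0.0175]
along toolx 0.010 z-tcp [-0.02    0.0286  0.0486] lat [-0.0142  0.0143]
ext toolx [-0.0474  0.0176]
```

Call:
send_rows(
  deltas=[
    {"dp":[0,0,0.2],"rotation":[0,0,0]},
    {"dp":[0.044,-0.18,0.4],"rotation":[0,0,-0.22]},
    {"dp":[0.09,-0.36,0.4],"rotation":[0,0,-0.44]},
    {"dp":[0.13,-0.55,0.4],"rotation":[0,0,-0.66]},
    {"dp":[0.176,-0.733,0.4],"rotation":[0,0,-0.864]},
  ],
)

```text
clock: 10.0
position: [0.5002, 0.2553, 0.1587]
ee_rot: [-0.001, -0.327, 0.945, -0.0]
contact_force: [0.6, -0.2, -1.0]
width: 0.0117
```

Call:
send_rows(
  deltas=[
    {"dp":[0.044,-0.18,0],"rotation":[0,0,-0.22]},
    {"dp":[0.09,-0.36,0],"rotation":[0,0,-0.44]},
    {"dp":[0.13,-0.55,0],"rotation":[0,0,-0.66]},
    {"dp":[0.176,-0.733,0],"rotation":[0,0,-0.864]},
  ],
)

```text
clock: 10.33
position: [0.5211, 0.1671, 0.1581]
ee_rot: [-0.002, -0.117, 0.993, -0.0]
contact_force: [1.3, -0.2, -1.2]
width: 0.0111
```

Call:
send_rows(
  deltas=[
    {"dp":[0.044,-0.18,0],"rotation":[0,0,-0.22]},
    {"dp":[0.09,-0.36,0],"rotation":[0,0,-0.44]},
    {"dp":[0.13,-0.55,0],"rotation":[0,0,-0.66]},
    {"dp":[0.176,-0.733,0],"rotation":[0,0,-0.864]},
    {"dp":[0.176,-0.733,0],"rotation":[0,0,-0.864]},
    {"dp":[0.176,-0.733,0],"rotation":[0,0,-0.864]},
  ],
)

```text
clock: 10.83
position: [0.5426, 0.0795, 0.1583]
ee_rot: [-0.001, 0.097, 0.995, 0.0]
contact_force: [0.4, 0.4, 0.8]
width: 0.0111
```

```bash
python3 held.py; cat > wr.py <<'E'
from h import *
import sys
T=(.6003,.0165,-.1933)
s=monitor.get_state(); p=np.array(s['position']); x,y=s['ee_rot'][1:3]
c,sn=np.cos(T[2]),np.sin(T[2]); d=p[:2]-T[:2]
print(s['clock'],'rack frame tcp',np.round([c*d[0]+sn*d[1],-sn*d[0]+c*d[1],p[2]],4),'jaw-rel',round(np.arctan2(2*y*y-1,2*x*y)-np.pi/2-T[2],4),'F',np.round(s['contact_force'],1),'w',round(s['width'],4))
for a in sys.argv[1:]:
    g=np.array([float(v) for v in a.split(',')]); print(a,'dp',np.round((rw(g,T)[0]-p)/.12,3))
E
python3 wr.py -.069,.051,.1; python3 -c "
from h import *
shot('wrist','w7.png')"
```

```text
[0.5424 0.0803 0.1585] jaw 1.3777990784257552 0.010999442925832383 force [-0.2  0.6 -0.6]
along toolx -0.050 z-tcp [-0.0158 -0.0149 -0.014 ] lat [-0.008   0.0051]
along toolx -0.040 z-tcp [-0.0157 -0.0148 -0.014 ] lat [-0.008  0.005]
along toolx -0.030 z-tcp [-0.0156 -0.0147 -0.0138] lat [-0.0079  0.0041]
along toolx -0.020 z-tcp [-0.0156 -0.0146 -0.0134] lat [-0.0073  0.0037]
along toolx -0.010 z-tcp [-0.0155 -0.0146 -0.0134] lat [-0.0072  0.0035]
along toolx 0.000 z-tcp [-0.0154 -0.0145 -0.0132] lat [-0.0071  0.0037]
along toolx 0.010 z-tcp [-0.0258 -0.0152 -0.0137] lat [-0.0084  0.0045]
ext toolx [-0.049   0.0157]
10.8833 rack frame tcp [-0.0691  0.0515  0.1585] jaw-rel 0.0003 F [-0.2  0.6 -0.6] w 0.011
-.069,.051,.1 dp [-0.    -0.004 -0.487]
```

View pics/w7.png

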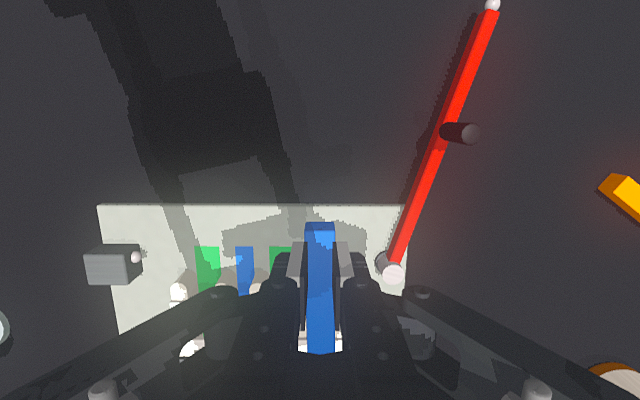

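```bash
python3 -c "
from h import *
T=(.6003,.0165,-.1933)
w=shot('wrist')
print(proj(w,rw([[-.06,.13,.01],[-.06,-.14,.01],[-.009,.112,.036],[-.0324,.059,.01],[-.03,-.007,.01],[-.03,-.023,.01]],T)))
c=cv2.resize(w['color'][190:310,60:430],(1110,360),interpolation=cv2.INTER_CUBIC)[:,:800]
cv2.imwrite('pics/w7b.png',cv2.cvtColor(c,cv2.COLOR_RGB2BGR))"
```

```text
[[411.91586203 204.84647082]
 [ 96.6580716  204.37410753]
 [393.89426136 273.13821799]
 [328.73451262 235.02505872]
 [253.71386111 237.47676829]
 [235.53293533 237.4494581 ]]
```

View pics/w7b.png

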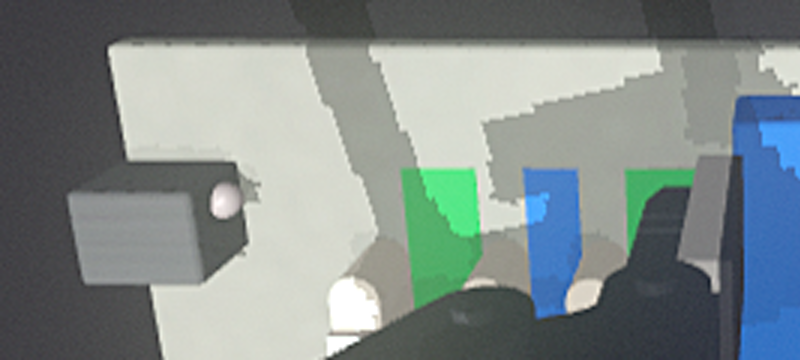

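Call:
send_rows(
  deltas=[
    {"dp":[0,0,-0.2],"rotation":[0,0,0]},
    {"dp":[0,0,-0.4],"rotation":[0,0,0]},
    {"dp":[0,0,-0.6],"rotation":[0,0,0]},
    {"dp":[0,0,-0.8],"rotation":[0,0,0]},
    {"dp":[0,0,-0.96],"rotation":[0,0,0]},
    {"dp":[0,0,-0.96],"rotation":[0,0,0]},
  ],
)

```text
clock: 11.48
position: [0.5398, 0.0814, 0.0409]
ee_rot: [-0.004, 0.095, 0.995, -0.0]
contact_force: [-1.5, 1.4, -0.3]
width: 0.0111
```

```bash
python3 held.py; python3 wr.py -.069,.051,.041 -.050,.051,.041 -.03,.051,.041; python3 -c "
from h import *
shot('wrist','w8.png')
im=shot('side'); c=im['color'][160:300,200:400]; cv2.imwrite('pics/s8.png',cv2.cvtColor(cv2.resize(c,(800,560),interpolation=cv2.INTER_CUBIC),cv2.COLOR_RGB2BGR))"
```

```text
[0.5411 0.0814 0.0427] jaw 1.379734366011255 0.011151101001161822 force [ 0.   0.8 -0.1]
along toolx -0.060 z-tcp [-0.0322 -0.0316 -0.0309] lat [-0.0109 -0.0087]
along toolx -0.050 z-tcp [-0.0306 -0.0169 -0.016 ] lat [-0.0092  0.0057]
along toolx -0.040 z-tcp [-0.0176 -0.0167 -0.0158] lat [-0.0074  0.0057]
along toolx -0.030 z-tcp [-0.0175 -0.0166 -0.0156] lat [-0.0073  0.005 ]
along toolx -0.020 z-tcp [-0.0173 -0.0164 -0.0156] lat [-0.0067  0.0042]
along toolx -0.010 z-tcp [-0.0171 -0.0162 -0.0104] lat [-0.0066  0.0043]
along toolx 0.000 z-tcp [-0.0174 -0.0162 -0.0146] lat [-0.0065  0.0043]
along toolx 0.010 z-tcp [-0.0288 -0.0166 -0.0152] lat [-0.0079  0.0051]
ext toolx [-0.0561  0.0175]
11.5333 rack frame tcp [-0.0705  0.0523  0.0427] jaw-rel 0.0022 F [ 0.   0.8 -0.1] w 0.0112
-.069,.051,.041 dp [ 0.01  -0.013 -0.015]
-.050,.051,.041 dp [ 0.166 -0.043 -0.015]
-.03,.051,.041 dp [ 0.329 -0.075 -0.015]
```

View pics/w8.png

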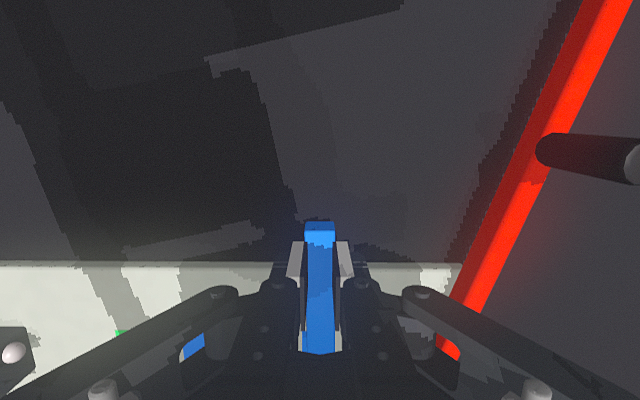

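View pics/s8.png

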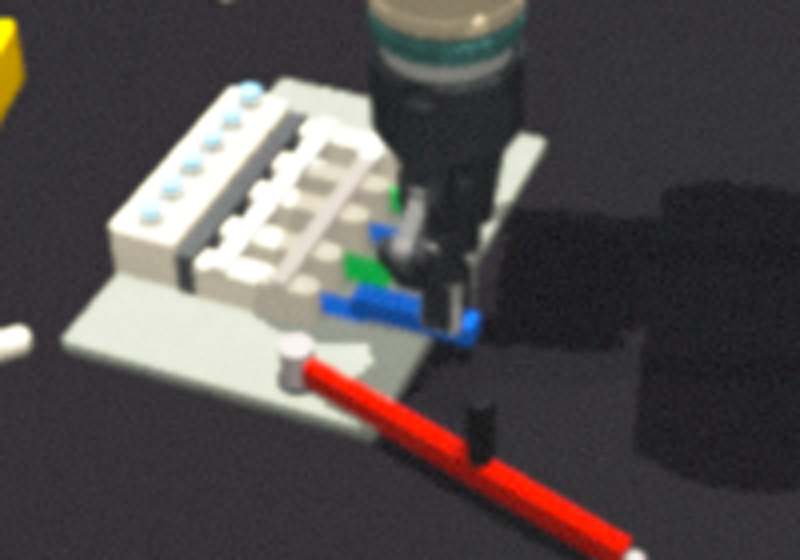

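Call:
send_rows(
  deltas=[
    {"dp":[0.04,-0.02,-0.01],"rotation":[0,0,0]},
    {"dp":[0.08,-0.028,-0.01],"rotation":[0,0,0]},
    {"dp":[0.12,-0.036,-0.01],"rotation":[0,0,0]},
    {"dp":[0.16,-0.043,-0.01],"rotation":[0,0,0]},
    {"dp":[0.2,-0.05,-0.01],"rotation":[0,0,0]},
    {"dp":[0.24,-0.058,-0.01],"rotation":[0,0,0]},
  ],
)

```text
clock: 12.13
position: [0.5727, 0.0733, 0.0436]
ee_rot: [0.0, 0.096, 0.995, 0.0]
contact_force: [-0.1, -0.7, -0.6]
width: 0.0114
```

```bash
python3 wr.py  -.03,.051,.041 -.018,.051,.041; python3 -c "
from h import *
im=shot('side'); c=im['color'][160:300,200:400]; cv2.imwrite('pics/s9.png',cv2.cvtColor(cv2.resize(c,(800,560),interpolation=cv2.INTER_CUBIC),cv2.COLOR_RGB2BGR))"
```

```text
12.1333 rack frame tcp [-0.0379  0.0504  0.0436] jaw-rel 0.0004 F [-0.1 -0.7 -0.6] w 0.0114
-.03,.051,.041 dp [ 0.066 -0.008 -0.022]
-.018,.051,.041 dp [ 0.164 -0.027 -0.022]
```

View pics/s9.png

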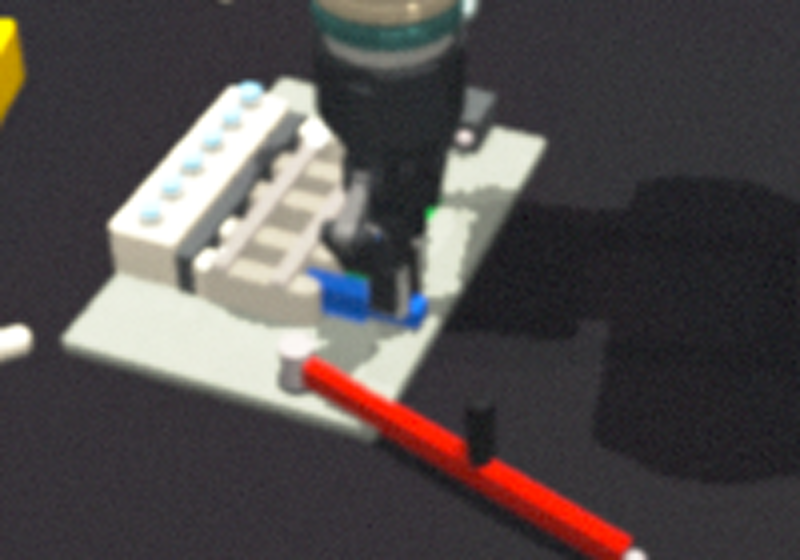

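Call:
send_rows(
  deltas=[
    {"dp":[0.04,-0.006,-0.015],"rotation":[0,0,0]},
    {"dp":[0.08,-0.013,-0.015],"rotation":[0,0,0]},
    {"dp":[0.12,-0.021,-0.015],"rotation":[0,0,0]},
    {"dp":[0.16,-0.028,-0.015],"rotation":[0,0,0]},
    {"dp":[0.16,-0.028,-0.015],"rotation":[0,0,0]},
  ],
)

```text
clock: 12.6
position: [0.5925, 0.0697, 0.0415]
ee_rot: [0.001, 0.096, 0.995, -0.0]
contact_force: [0.9, -0.7, -0.5]
width: 0.0112
```

```bash
python3 wr.py; python3 held.py; python3 -c "
from h import *
im=shot('side'); c=im['color'][160:300,200:400]; cv2.imwrite('pics/s10.png',cv2.cvtColor(cv2.resize(c,(800,560),interpolation=cv2.INTER_CUBIC),cv2.COLOR_RGB2BGR))"
```

```text
12.6 rack frame tcp [-0.0179  0.0508  0.0415] jaw-rel 0.0004 F [ 0.9 -0.7 -0.5] w 0.0112
[0.5918 0.0699 0.0414] jaw 1.377782508004014 0.011009239366041005 force [ 0.5 -1.3 -0.1]
along toolx -0.060 z-tcp [-0.0311 -0.0305 -0.0298] lat [-0.0096 -0.0084]
along toolx -0.050 z-tcp [-0.0303 -0.0146 -0.0136] lat [-0.009   0.0056]
along toolx -0.040 z-tcp [-0.0153 -0.0145 -0.0135] lat [-0.0072  0.0055]
along toolx -0.030 z-tcp [-0.0154 -0.0143 -0.0134] lat [-0.0071  0.0049]
along toolx -0.020 z-tcp [-0.0153 -0.0143 -0.0128] lat [-0.0066  0.0045]
along toolx -0.010 z-tcp [-0.0152 -0.0143 -0.0132] lat [-0.0064  0.0042]
along toolx 0.000 z-tcp [-0.0152 -0.0143 -0.0131] lat [-0.0063  0.0045]
along toolx 0.010 z-tcp [-0.0258 -0.015  -0.0135] lat [-0.0077  0.0052]
ext toolx [-0.0499  0.0153]
```

View pics/s10.png

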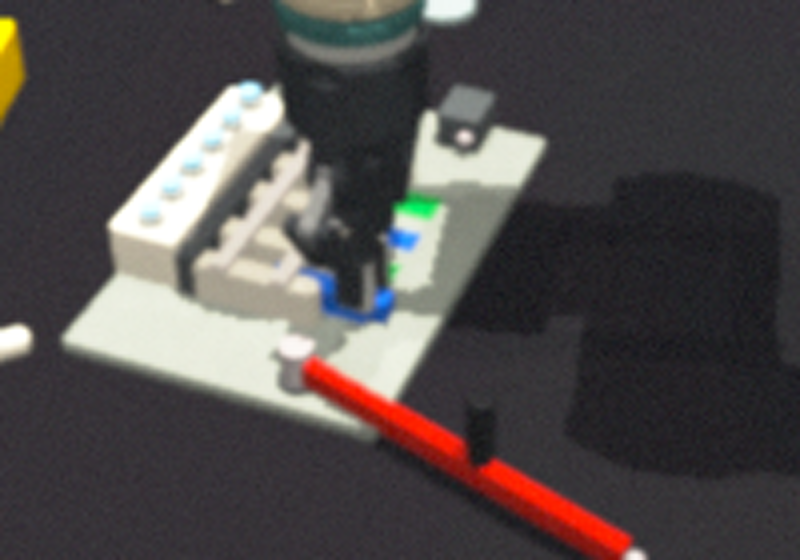

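Call:
send_rows(
  deltas=[
    {"dp":[0,0,0],"rotation":[0,0,0]},
    {"dp":[0,0,0],"rotation":[0,0,0]},
    {"dp":[0,0,0],"rotation":[0,0,0]},
    {"dp":[0,0,0.1],"rotation":[0,0,0]},
    {"dp":[0,0,0.3],"rotation":[0,0,0]},
    {"dp":[0,0,0.5],"rotation":[0,0,0]},
    {"dp":[0,0,0.5],"rotation":[0,0,0]},
    {"dp":[0,0,0.5],"rotation":[0,0,0]},
  ],
  fingers=0.3,
)

```text
clock: 13.37
position: [0.5921, 0.0702, 0.1031]
ee_rot: [0.002, 0.096, 0.995, 0.0]
contact_force: [0.6, -0.4, 0.1]
width: 0.0298
```

```bash
python3 wr.py; python3 -c "
from h import *
shot('wrist','w11.png')
im=shot('side'); c=im['color'][160:300,200:400]; cv2.imwrite('pics/s11.png',cv2.cvtColor(cv2.resize(c,(800,560),interpolation=cv2.INTER_CUBIC),cv2.COLOR_RGB2BGR))"
```

```text
13.3667 rack frame tcp [-0.0184  0.0511  0.1031] jaw-rel 0.0006 F [ 0.6 -0.4  0.1] w 0.0298
```

View pics/w11.png

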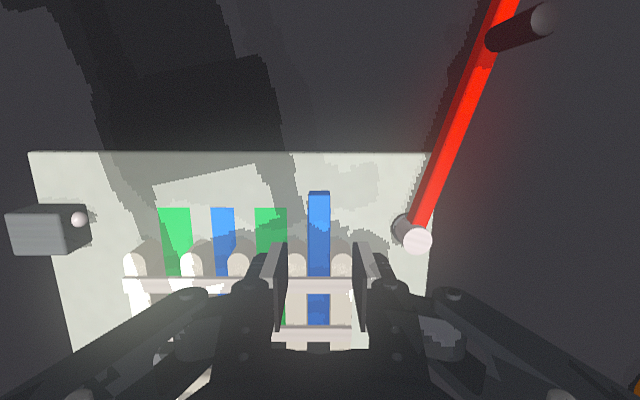

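View pics/s11.png

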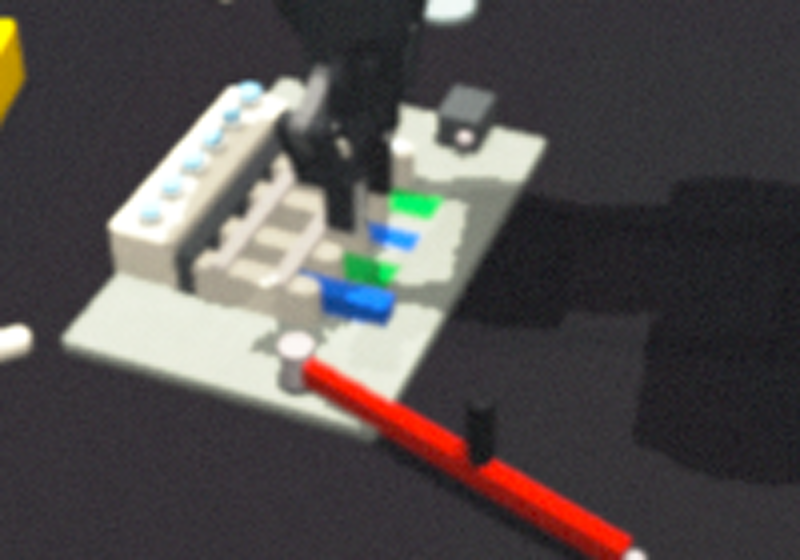

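Call:
send_rows(
  deltas=[
    {"dp":[-0.1,0.02,0],"rotation":[0,0,-0.2]},
    {"dp":[-0.2,0.04,0],"rotation":[0,0,-0.4]},
    {"dp":[-0.3,0.06,0],"rotation":[0,0,-0.6]},
    {"dp":[-0.4,0.08,0],"rotation":[0,0,-0.8]},
  ],
  fingers=1,
)

```text
clock: 13.8
position: [0.5414, 0.0798, 0.0999]
ee_rot: [-0.002, 0.294, 0.956, -0.0]
contact_force: [0.6, -0.5, -1.0]
width: 0.0001
```

Call:
send_rows(
  deltas=[
    {"dp":[0,0,0],"rotation":[0,0,-0.2]},
    {"dp":[0,0,-0.1],"rotation":[0,0,-0.4]},
    {"dp":[0,0,-0.3],"rotation":[0,0,-0.6]},
    {"dp":[0,0,-0.45],"rotation":[0,0,-0.77]},
    {"dp":[0,0,-0.5],"rotation":[0,0,-0.77]},
    {"dp":[0,0,-0.5],"rotation":[0,0,-0.77]},
  ],
)

```text
clock: 14.3
position: [0.5408, 0.0796, 0.0389]
ee_rot: [-0.003, 0.469, 0.883, -0.001]
contact_force: [-0.0, -0.3, -0.4]
width: 0.0002
```

```bash
python3 wr.py -.068,.051,.036 -.04,.051,.036 -.015,.051,.036; python3 -c "
from h import *
shot('wrist','w12.png')
im=shot('side'); c=im['color'][160:300,200:400]; cv2.imwrite('pics/s12.png',cv2.cvtColor(cv2.resize(c,(800,560),interpolation=cv2.INTER_CUBIC),cv2.COLOR_RGB2BGR))"
```

```text
14.3 rack frame tcp [-0.0705  0.0505  0.0389] jaw-rel -0.7824 F [-0.  -0.3 -0.4] w 0.0002
-.068,.051,.036 dp [ 0.021 -0.    -0.024]
-.04,.051,.036 dp [ 0.25  -0.045 -0.024]
-.015,.051,.036 dp [ 0.455 -0.085 -0.024]
```

View pics/w12.png

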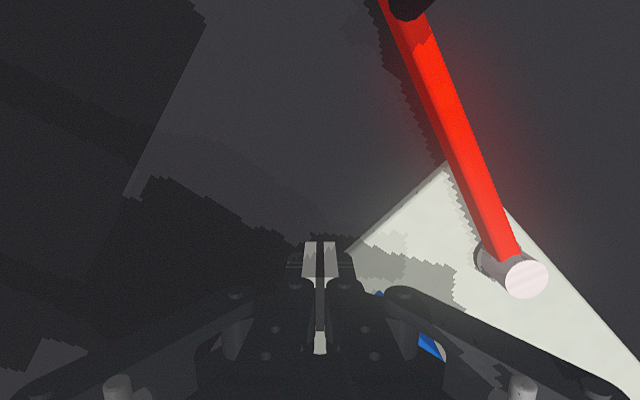

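View pics/s12.png

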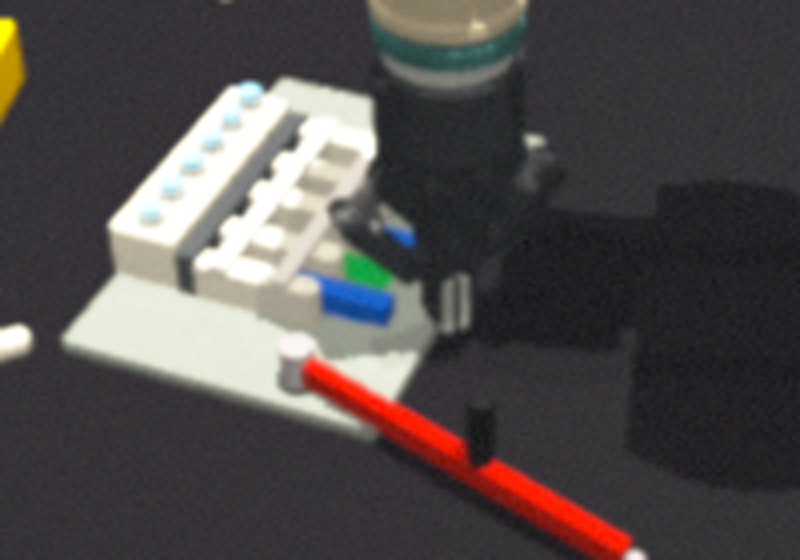

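Call:
send_rows(
  deltas=[
    {"dp":[0.02,0.02,-0.024],"rotation":[0,0,0]},
    {"dp":[0.06,0.012,-0.024],"rotation":[0,0,0]},
    {"dp":[0.1,0.005,-0.024],"rotation":[0,0,0]},
    {"dp":[0.14,-0.003,-0.024],"rotation":[0,0,0]},
    {"dp":[0.18,-0.01,-0.024],"rotation":[0,0,0]},
    {"dp":[0.22,-0.018,-0.024],"rotation":[0,0,0]},
    {"dp":[0.26,-0.026,-0.024],"rotation":[0,0,0]},
    {"dp":[0.3,-0.034,-0.024],"rotation":[0,0,0]},
    {"dp":[0.34,-0.042,-0.024],"rotation":[0,0,0]},
  ],
)

```text
clock: 15.15
position: [0.5844, 0.0745, 0.0386]
ee_rot: [-0.0, 0.47, 0.883, 0.0]
contact_force: [-0.5, -0.1, 0.7]
width: 0.0
```

```bash
python3 wr.py  -.015,.053,.036 -.01,.053,.036
```

```text
15.15 rack frame tcp [-0.0268  0.0539  0.0386] jaw-rel -0.7846 F [-0.5 -0.1  0.7] w 0.0
-.015,.053,.036 dp [ 0.095 -0.026 -0.022]
-.01,.053,.036 dp [ 0.136 -0.034 -0.022]
```

Call:
send_rows(
  deltas=[
    {"dp":[0.03,-0.008,-0.015],"rotation":[0,0,0]},
    {"dp":[0.06,-0.016,-0.015],"rotation":[0,0,0]},
    {"dp":[0.09,-0.024,-0.015],"rotation":[0,0,0]},
    {"dp":[0.09,-0.024,-0.015],"rotation":[0,0,0]},
  ],
)

```text
clock: 15.48
position: [0.5957, 0.0715, 0.0368]
ee_rot: [0.0, 0.47, 0.883, 0.0]
contact_force: [0.0, 1.0, -0.7]
width: 0.0
```

```bash
python3 wr.py -.01,.053,.036; python3 -c "
from h import *
im=shot('side'); c=im['color'][160:300,200:400]; cv2.imwrite('pics/s13.png',cv2.cvtColor(cv2.resize(c,(800,560),interpolation=cv2.INTER_CUBIC),cv2.COLOR_RGB2BGR))"
```

```text
15.4833 rack frame tcp [-0.0151  0.0531  0.0368] jaw-rel -0.7847 F [ 0.   1.  -0.7] w 0.0
-.01,.053,.036 dp [ 0.041 -0.009 -0.007]
```

View pics/s13.png

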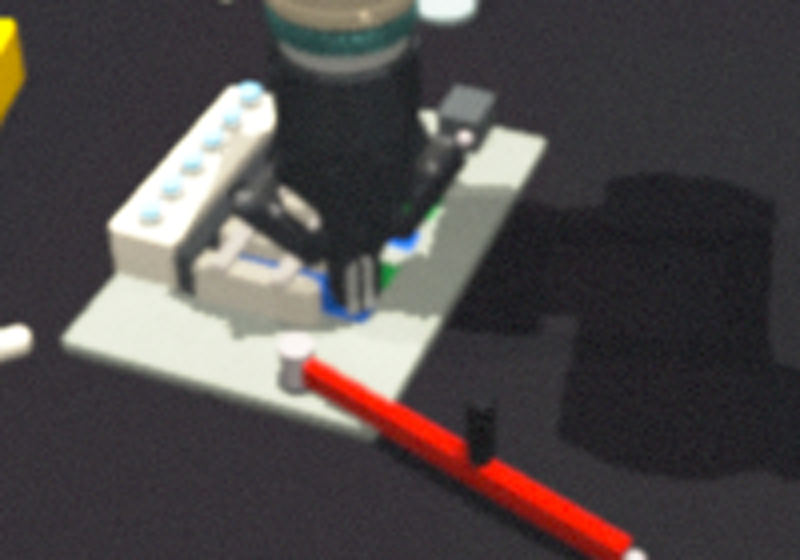

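```bash
python3 -c "
from h import *
T=(.6003,.0165,-.1933)
im=shot('side'); print(proj(im,rw([[-.032,.051,.024],[-.013,.051,.024],[0,.051,.024],[-.02,.051,.01]],T)))
c=im['color'][215:260,260:320]; cv2.imwrite('pics/s14.png',cv2.cvtColor(cv2.resize(c,(800,600),interpolation=cv2.INTER_CUBIC),cv2.COLOR_RGB2BGR))"
```

```text
[[295.83001642 234.67631275]
 [287.83065977 232.55488398]
 [282.40943837 231.11717648]
 [290.94999795 238.10530055]]
```

View pics/s14.png

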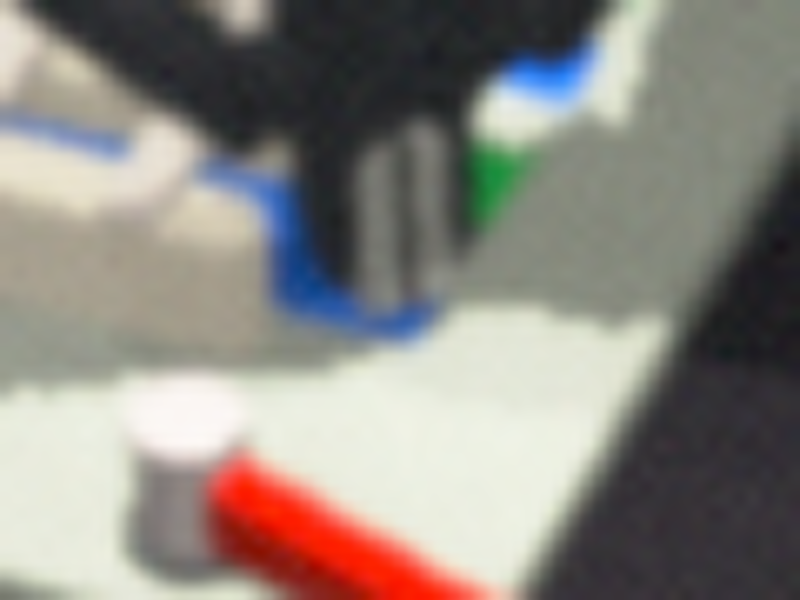

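Call:
send_rows(
  deltas=[
    {"dp":[0.02,-0.004,-0.01],"rotation":[0,0,0]},
    {"dp":[0.03,-0.006,-0.01],"rotation":[0,0,0]},
    {"dp":[0.03,-0.006,-0.01],"rotation":[0,0,0]},
    {"dp":[0.03,-0.006,-0.01],"rotation":[0,0,0]},
  ],
)

```text
clock: 15.92
position: [0.5984, 0.0711, 0.0356]
ee_rot: [0.0, 0.47, 0.883, 0.0]
contact_force: [-0.2, 0.8, 0.7]
width: -0.0
```

```bash
python3 wr.py -.01,.053,.036
```

```text
15.9167 rack frame tcp [-0.0124  0.0532  0.0356] jaw-rel -0.7844 F [-0.2  0.8  0.7] w -0.0
-.01,.053,.036 dp [ 0.019 -0.005  0.003]
```

Call:
send_rows(
  deltas=[
    {"dp":[0.02,-0.004,0],"rotation":[0,0,0]},
    {"dp":[0.03,-0.006,0],"rotation":[0,0,0]},
    {"dp":[0.03,-0.006,0],"rotation":[0,0,0]},
    {"dp":[0.03,-0.006,0],"rotation":[0,0,0]},
  ],
)

```text
clock: 16.25
position: [0.6011, 0.0705, 0.0355]
ee_rot: [-0.001, 0.47, 0.883, -0.0]
contact_force: [-1.7, 0.5, 1.3]
width: 0.0001
```

```bash
python3 wr.py -.01,.053,.036;python3 -c "
from h import *
im=shot('side');
c=im['color'][215:260,260:320]; cv2.imwrite('pics/s15.png',cv2.cvtColor(cv2.resize(c,(800,600),interpolation=cv2.INTER_CUBIC),cv2.COLOR_RGB2BGR))"
```

```text
16.25 rack frame tcp [-0.0096  0.0531  0.0355] jaw-rel -0.7846 F [-1.7  0.5  1.3] w 0.0001
-.01,.053,.036 dp [-0.004 -0.     0.004]
```

View pics/s15.png

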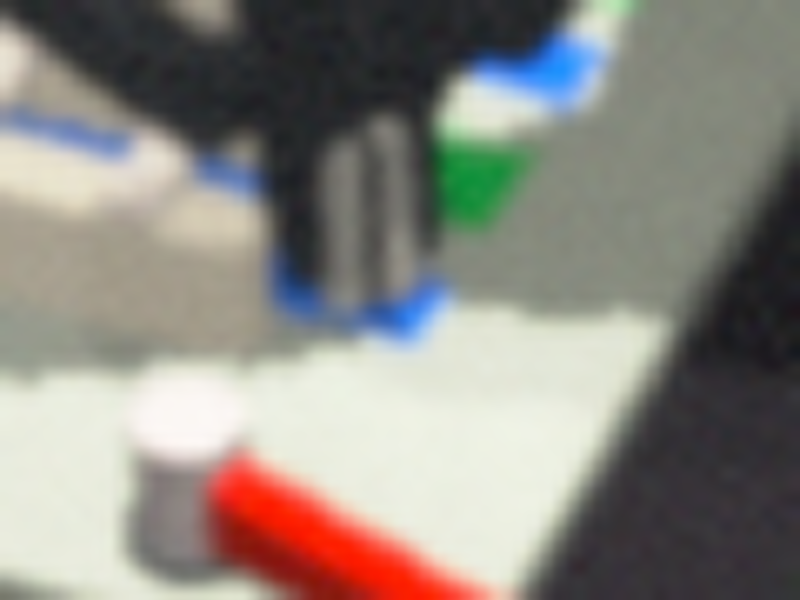

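Call:
send_rows(
  deltas=[
    {"dp":[0.02,-0.004,0],"rotation":[0,0,0]},
    {"dp":[0.03,-0.006,0],"rotation":[0,0,0]},
    {"dp":[0.03,-0.006,0],"rotation":[0,0,0]},
    {"dp":[0.03,-0.006,0],"rotation":[0,0,0]},
  ],
)

```text
clock: 16.63
position: [0.6016, 0.0703, 0.0352]
ee_rot: [-0.004, 0.47, 0.883, -0.001]
contact_force: [-8.0, 3.2, 4.7]
width: -0.0002
```

```bash
python3 wr.py
```

```text
16.6333 rack frame tcp [-0.009   0.0531  0.0352] jaw-rel -0.7847 F [-8.   3.2  4.7] w -0.0002
```

Call:
send_rows(
  deltas=[
    {"dp":[-0.1,0.02,0],"rotation":[0,0,0]},
    {"dp":[-0.25,0.05,0.1],"rotation":[0,0,0]},
    {"dp":[-0.4,0.08,0.4],"rotation":[0,0,0.2]},
    {"dp":[-0.5,0.1,0.7],"rotation":[0,0,0.4]},
    {"dp":[-0.5,0.1,1.0],"rotation":[0,0,0.6]},
    {"dp":[-0.5,0.1,1.0],"rotation":[0,0,0.8]},
    {"dp":[-0.5,0.1,1.0],"rotation":[0,0,0.8]},
  ],
)

```text
clock: 17.22
position: [0.5481, 0.0815, 0.1589]
ee_rot: [0.004, 0.284, 0.959, 0.001]
contact_force: [-0.7, 0.2, -0.5]
width: -0.0001
```

```bash
python3 wr.py; python3 bl.py top; python3 -c "
from h import *
T=(.6003,.0165,-.1933)
w=shot('wrist','w16.png'); print(proj(w,rw([[.002,.044,.024],[.002,.058,.024],[0,.051,.024]],T)))
u,v=proj(w,rw([[0,.051,.024]],T))[0].astype(int)
c=w['color'][v-30:v+30,u-40:u+40]; cv2.imwrite('pics/w16c.png',cv2.cvtColor(cv2.resize(c,(800,600),interpolation=cv2.INTER_CUBIC),cv2.COLOR_RGB2BGR))
im=shot('side');
c=im['color'][205:250,250:310]; cv2.imwrite('pics/s16.png',cv2.cvtColor(cv2.resize(c,(800,600),interpolation=cv2.INTER_CUBIC),cv2.COLOR_RGB2BGR))"
```

```text
17.2167 rack frame tcp [-0.0637  0.0538  0.1589] jaw-rel -0.3827 F [-0.7  0.2 -0.5] w -0.0001
17.2167 [0.5481 0.0815 0.1589] [0.004 0.284 0.959 0.001] -0.0001
top
[439 179  24  14] z [0.0115 0.0147 0.0192] c [ 582.5 -390.6] L [14.5 69.6] ang -1.196 mean [ 0.5828 -0.3914]
[[339.81898721 271.86405826]
 [355.1607774  266.22417045]
 [346.6351644  267.06995352]]
```

View pics/w16c.png

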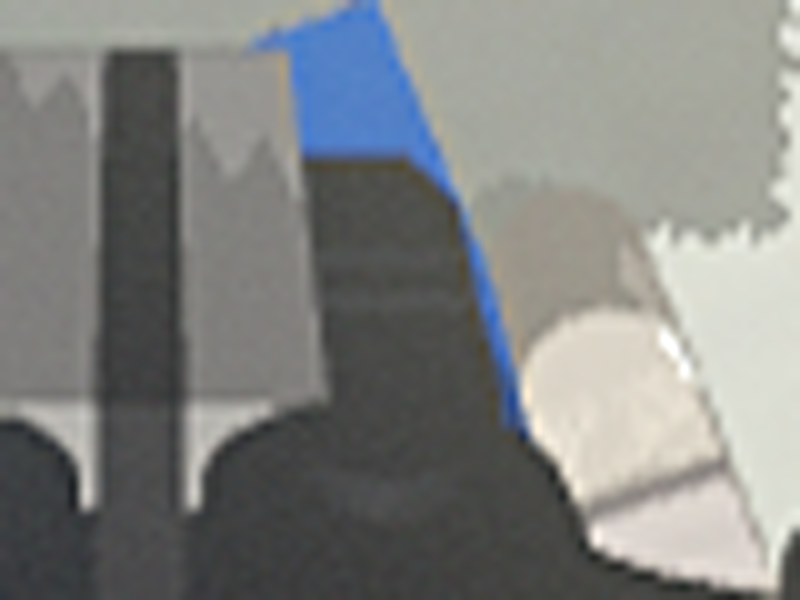

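View pics/s16.png

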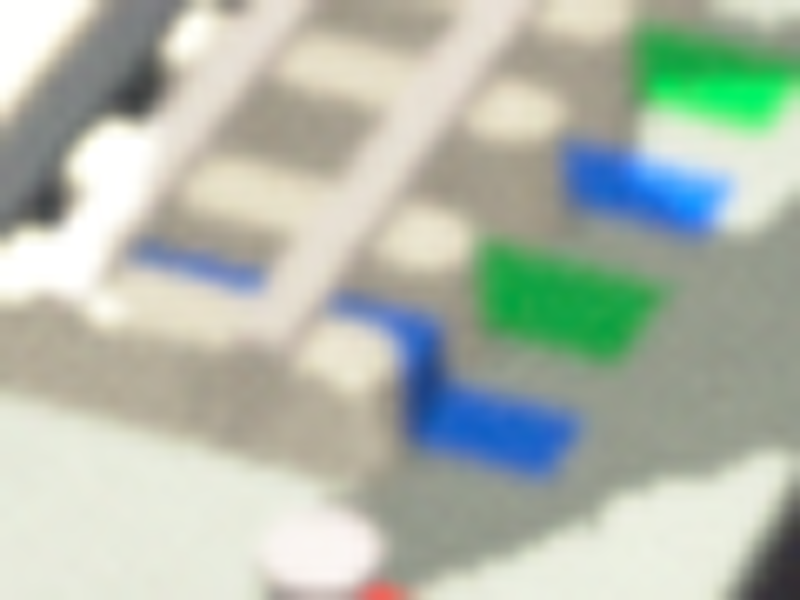

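Call:
send_rows(
  deltas=[
    {"dp":[0.01,-0.23,0],"rotation":[0,0,-0.1]},
    {"dp":[0.03,-0.47,0],"rotation":[0,0,-0.2]},
    {"dp":[0.04,-0.71,0],"rotation":[0,0,-0.3]},
    {"dp":[0.05,-0.95,0],"rotation":[0,0,-0.4]},
  ],
  fingers=0,
)

```text
clock: 17.7
position: [0.5509, -0.0334, 0.1538]
ee_rot: [-0.001, 0.381, 0.925, -0.0]
contact_force: [0.4, -0.9, -0.5]
width: 0.0431
```

```bash
python3 -c "
from h import *
w=shot('wrist','w17.png')"
```

```text
(no output)
```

View pics/w17.png

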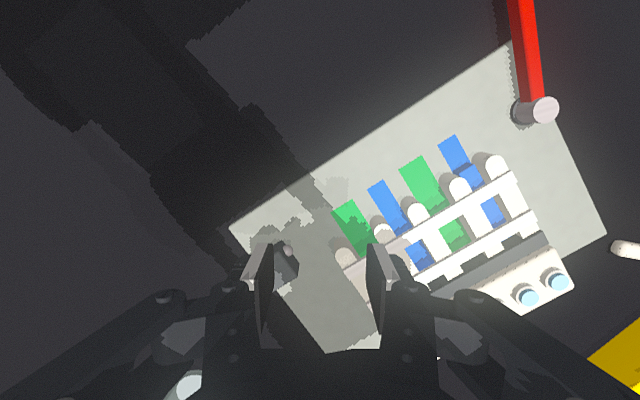

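Call:
send_rows(
  deltas=[
    {"dp":[0.01,-0.23,0],"rotation":[0,0,-0.1]},
    {"dp":[0.03,-0.47,0],"rotation":[0,0,-0.2]},
    {"dp":[0.04,-0.71,0],"rotation":[0,0,-0.3]},
    {"dp":[0.05,-0.95,0],"rotation":[0,0,-0.4]},
  ],
)

```text
clock: 18.08
position: [0.557, -0.1474, 0.1538]
ee_rot: [-0.001, 0.471, 0.882, -0.0]
contact_force: [0.1, 0.4, 0.8]
width: 0.0431
```

Call:
send_rows(
  deltas=[
    {"dp":[0.01,-0.23,0],"rotation":[0,0,-0.1]},
    {"dp":[0.03,-0.47,0],"rotation":[0,0,-0.2]},
    {"dp":[0.04,-0.71,0],"rotation":[0,0,-0.3]},
    {"dp":[0.05,-0.95,0],"rotation":[0,0,-0.4]},
    {"dp":[0.05,-0.95,0],"rotation":[0,0,-0.4]},
    {"dp":[0.05,-0.95,0],"rotation":[0,0,-0.4]},
  ],
)

```text
clock: 18.58
position: [0.5629, -0.2616, 0.1535]
ee_rot: [-0.002, 0.557, 0.831, 0.0]
contact_force: [-0.3, 0.7, 0.3]
width: 0.0426
```

```bash
python3 bl.py wrist; python3 -c "
from h import *
w=shot('wrist','w18.png')"
```

```text
18.5833 [ 0.5629 -0.2616  0.1535] [-0.002  0.557  0.831  0.   ] 0.0426
wrist
[277 292  18  58] z [0.0124 0.0151 0.0162] c [ 579.  -385.6] L [14.2 52.6] ang -1.189 mean [ 0.5786 -0.3838]
```

View pics/w18.png

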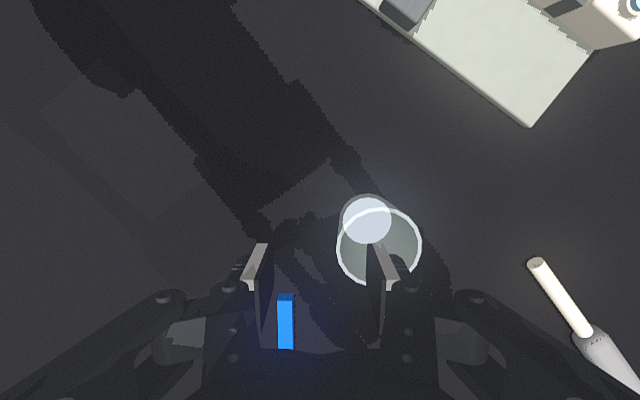

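Call:
send_rows(
  deltas=[
    {"dp":[0.025,-0.24,0],"rotation":[0,0,0]},
    {"dp":[0.05,-0.47,0],"rotation":[0,0,0]},
    {"dp":[0.075,-0.71,-0.1],"rotation":[0,0,-0.02]},
    {"dp":[0.1,-0.945,-0.2],"rotation":[0,0,-0.02]},
    {"dp":[0.1,-0.945,-0.3],"rotation":[0,0,-0.02]},
    {"dp":[0.1,-0.945,-0.3],"rotation":[0,0,-0.02]},
  ],
)

```text
clock: 19.18
position: [0.5741, -0.3723, 0.1161]
ee_rot: [-0.003, 0.56, 0.829, 0.001]
contact_force: [0.0, 1.2, -0.3]
width: 0.0427
```

```bash
python3 bl.py wrist; python3 -c "
from h import *
w=shot('wrist','w19.png'); p=monitor.get_state()['position']; print(p,proj(w,[[p[0],p[1],.014],[.5692,-.3612,.014]]))"
```

```text
19.1833 [ 0.5741 -0.3723  0.1161] [-0.003  0.56   0.829  0.001] 0.0427
wrist
[311 189  20  95] z [0.0139 0.0151 0.0161] c [ 582.6 -394.2] L [13.6 69.9] ang -1.194 mean [ 0.5863 -0.4038]
[ 0.57506777 -0.37152447  0.11866126] [[321.43505246 208.62068976]
 [319.22849308 192.62421909]]
```

View pics/w19.png

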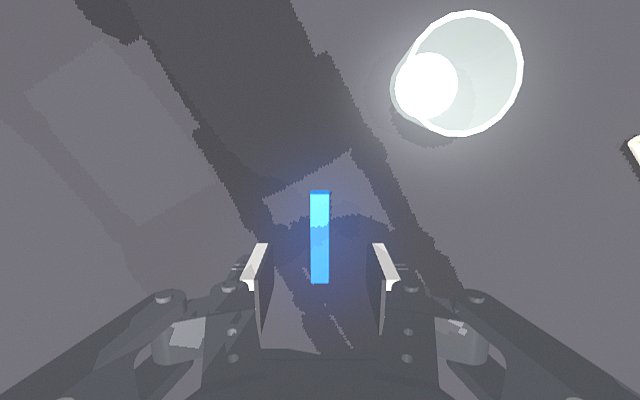

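Call:
send_rows(
  deltas=[
    {"dp":[0.005,-0.028,-0.2],"rotation":[0,0,0]},
    {"dp":[0.005,-0.028,-0.4],"rotation":[0,0,0]},
    {"dp":[0.005,-0.028,-0.6],"rotation":[0,0,0]},
    {"dp":[0.005,-0.028,-0.72],"rotation":[0,0,0]},
    {"dp":[0.005,-0.028,-0.79],"rotation":[0,0,0]},
    {"dp":[0.005,-0.028,-0.79],"rotation":[0,0,0]},
  ],
)

```text
clock: 19.78
position: [0.5756, -0.3749, 0.0237]
ee_rot: [-0.002, 0.559, 0.829, 0.0]
contact_force: [-0.3, 0.3, -0.7]
width: 0.0428
```

Call:
send_rows(
  deltas=[
    {"dp":[0,0,0],"rotation":[0,0,0]},
    {"dp":[0,0,0],"rotation":[0,0,0]},
    {"dp":[0,0,0],"rotation":[0,0,0]},
    {"dp":[0,0,0],"rotation":[0,0,0]},
    {"dp":[0,0,0],"rotation":[0,0,0]},
    {"dp":[0,0,0],"rotation":[0,0,0]},
  ],
  fingers=1,
  grip_force=60,
)

```text
clock: 20.28
position: [0.5772, -0.3776, 0.0269]
ee_rot: [0.002, 0.56, 0.829, 0.0]
contact_force: [0.5, 1.8, 6.1]
width: 0.0116
```

Call:
send_rows(
  deltas=[
    {"dp":[0,0,0.2],"rotation":[0,0,0]},
    {"dp":[0,0,0.4],"rotation":[0,0,0]},
    {"dp":[0,0,0.6],"rotation":[0,0,0]},
    {"dp":[0,0,0.8],"rotation":[0,0,0]},
    {"dp":[0,0,1.0],"rotation":[0,0,0]},
    {"dp":[0,0,1.0],"rotation":[0,0,0]},
  ],
)

```text
clock: 20.78
position: [0.5786, -0.3793, 0.1511]
ee_rot: [0.005, 0.56, 0.829, -0.0]
contact_force: [0.9, -1.1, 0.3]
width: 0.0113
```

```bash
python3 held.py; python3 wr.py -.069,-.015,.142; python3 -c "
from h import *
w=shot('wrist','w20.png')"
```

```text
[ 0.5776 -0.3786  0.1485] jaw 0.38282679799467156 0.011688470279963578 force [ 0.7 -0.5 -1.3]
along toolx -0.050 z-tcp [-0.0101 -0.0091 -0.0083] lat [-0.0066  0.0066]
along toolx -0.040 z-tcp [-0.0101 -0.0091 -0.0083] lat [-0.0067  0.0066]
along toolx -0.030 z-tcp [-0.01   -0.0092 -0.0083] lat [-0.0062  0.0064]
along toolx -0.020 z-tcp [-0.0102 -0.0092  0.0193] lat [-0.0058  0.0059]
along toolx -0.010 z-tcp [-0.01   -0.0079  0.0333] lat [-0.0086  0.0085]
along toolx 0.000 z-tcp [-0.0099  0.0077  0.0406] lat [-0.0154  0.018 ]
along toolx 0.010 z-tcp [-0.0179  0.0295  0.0423] lat [-0.0137  0.0148]
ext toolx [-0.0484  0.0163]
20.8333 rack frame tcp [ 0.0536 -0.3921  0.1485] jaw-rel -0.9947 F [ 0.7 -0.5 -1.3] w 0.0117
-.069,-.015,.142 dp [-0.399  3.28  -0.054]
```

View pics/w20.png

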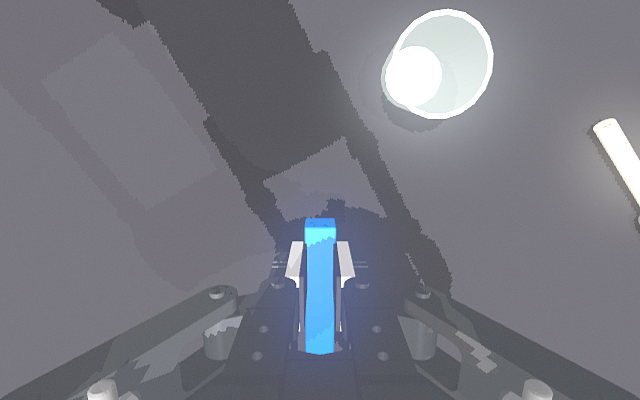

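Call:
send_rows(
  deltas=[
    {"dp":[-0.025,0.205,0],"rotation":[0,0,0.12]},
    {"dp":[-0.05,0.41,0],"rotation":[0,0,0.25]},
    {"dp":[-0.075,0.615,0],"rotation":[0,0,0.37]},
    {"dp":[-0.1,0.82,0],"rotation":[0,0,0.5]},
  ],
)

```text
clock: 21.22
position: [0.5627, -0.2773, 0.1426]
ee_rot: [-0.002, 0.451, 0.893, 0.0]
contact_force: [0.8, 1.0, -0.9]
width: 0.0119
```

Call:
send_rows(
  deltas=[
    {"dp":[-0.025,0.205,0],"rotation":[0,0,0.12]},
    {"dp":[-0.05,0.41,0],"rotation":[0,0,0.25]},
    {"dp":[-0.075,0.615,0],"rotation":[0,0,0.37]},
    {"dp":[-0.1,0.82,0],"rotation":[0,0,0.5]},
  ],
)

```text
clock: 21.55
position: [0.5506, -0.1787, 0.1429]
ee_rot: [-0.002, 0.336, 0.942, 0.0]
contact_force: [0.3, 0.5, -0.3]
width: 0.0115
```

Call:
send_rows(
  deltas=[
    {"dp":[-0.025,0.205,0],"rotation":[0,0,0.12]},
    {"dp":[-0.05,0.41,0],"rotation":[0,0,0.25]},
    {"dp":[-0.075,0.615,0],"rotation":[0,0,0.37]},
    {"dp":[-0.1,0.82,0],"rotation":[0,0,0.5]},
  ],
)

```text
clock: 21.88
position: [0.5386, -0.0805, 0.143]
ee_rot: [-0.002, 0.216, 0.976, 0.0]
contact_force: [0.3, 0.0, -0.7]
width: 0.0121
```

Call:
send_rows(
  deltas=[
    {"dp":[-0.025,0.205,0],"rotation":[0,0,0.12]},
    {"dp":[-0.05,0.41,0],"rotation":[0,0,0.25]},
    {"dp":[-0.075,0.615,0],"rotation":[0,0,0.37]},
    {"dp":[-0.1,0.82,0],"rotation":[0,0,0.49]},
    {"dp":[-0.1,0.82,0],"rotation":[0,0,0.49]},
    {"dp":[-0.1,0.82,0],"rotation":[0,0,0.49]},
  ],
)

```text
clock: 22.38
position: [0.5268, 0.0175, 0.1435]
ee_rot: [-0.001, 0.095, 0.995, -0.0]
contact_force: [0.2, -0.6, -0.4]
width: 0.0114
```

```bash
python3 held.py; python3 wr.py -.069,-.015,.036; python3 -c "
from h import *
w=shot('wrist','w21.png')"
```

```text
[0.5273 0.0165 0.1437] jaw 1.378629555669999 0.011502784454359009 force [-0.2 -0.  -0.2]
along toolx -0.050 z-tcp [-0.0134 -0.0125 -0.0117] lat [-0.0072  0.0062]
along toolx -0.040 z-tcp [-0.0133 -0.0124 -0.0116] lat [-0.0072  0.006 ]
along toolx -0.030 z-tcp [-0.0132 -0.0123 -0.0115] lat [-0.0066  0.0061]
along toolx -0.020 z-tcp [-0.0132 -0.0122 -0.0112] lat [-0.0061  0.0055]
along toolx -0.010 z-tcp [-0.013  -0.0121 -0.011 ] lat [-0.006   0.0054]
along toolx 0.000 z-tcp [-0.0131 -0.0121 -0.0111] lat [-0.0059  0.0053]
along toolx 0.010 z-tcp [-0.0228 -0.0124 -0.0113] lat [-0.0067  0.0061]
ext toolx [-0.0459  0.0192]
22.4333 rack frame tcp [-0.0716 -0.014   0.1437] jaw-rel 0.0011 F [-0.2 -0.  -0.2] w 0.0115
-.069,-.015,.036 dp [ 0.02  -0.012 -0.897]
```

View pics/w21.png

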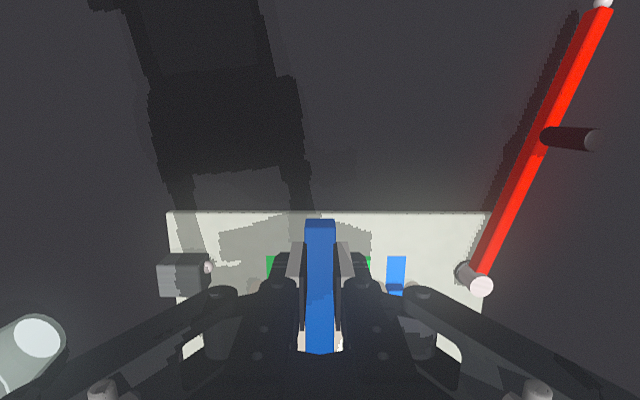

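Call:
send_rows(
  deltas=[
    {"dp":[0,0,-0.2],"rotation":[0,0,0]},
    {"dp":[0.01,-0.01,-0.4],"rotation":[0,0,0]},
    {"dp":[0.02,-0.012,-0.6],"rotation":[0,0,0]},
    {"dp":[0.02,-0.012,-0.75],"rotation":[0,0,0]},
    {"dp":[0.02,-0.012,-0.86],"rotation":[0,0,0]},
    {"dp":[0.02,-0.012,-0.86],"rotation":[0,0,0]},
    {"dp":[0.02,-0.012,-0.86],"rotation":[0,0,0]},
  ],
)

```text
clock: 23.07
position: [0.5302, 0.014, 0.0409]
ee_rot: [-0.001, 0.097, 0.995, -0.0]
contact_force: [0.2, -0.4, -0.2]
width: 0.0114
```

```bash
python3 held.py; python3 wr.py -.069,-.015,.039 -.04,-.015,.039 -.018,-.015,.039; python3 -c "
from h import *
im=shot('side'); c=im['color'][160:300,200:400]; cv2.imwrite('pics/s22.png',cv2.cvtColor(cv2.resize(c,(800,560),interpolation=cv2.INTER_CUBIC),cv2.COLOR_RGB2BGR))"
```

```text
[0.531  0.0141 0.0418] jaw 1.3765468473876743 0.01149920271123596 force [ 0.6 -0.6 -0.9]
along toolx -0.060 z-tcp [-0.0313 -0.0305 -0.0296] lat [0.0064 0.0071]
along toolx -0.050 z-tcp [-0.0173 -0.0132 -0.0122] lat [-0.0082  0.0064]
along toolx -0.040 z-tcp [-0.014  -0.0131 -0.0121] lat [-0.0083  0.0051]
along toolx -0.030 z-tcp [-0.0139 -0.0129 -0.0121] lat [-0.0078  0.0049]
along toolx -0.020 z-tcp [-0.0139 -0.013  -0.0119] lat [-0.0072  0.0044]
along toolx -0.010 z-tcp [-0.0138 -0.0129 -0.0118] lat [-0.007   0.0043]
along toolx 0.000 z-tcp [-0.0138 -0.0128 -0.0118] lat [-0.0069  0.0042]
along toolx 0.010 z-tcp [-0.0248 -0.0132 -0.0119] lat [-0.0078  0.0052]
ext toolx [-0.0525  0.0193]
23.1167 rack frame tcp [-0.0676 -0.0156  0.0418] jaw-rel -0.0009 F [ 0.6 -0.6 -0.9] w 0.0115
-.069,-.015,.039 dp [-0.011  0.008 -0.023]
-.04,-.015,.039 dp [ 0.227 -0.039 -0.023]
-.018,-.015,.039 dp [ 0.406 -0.074 -0.023]
```

View pics/s22.png

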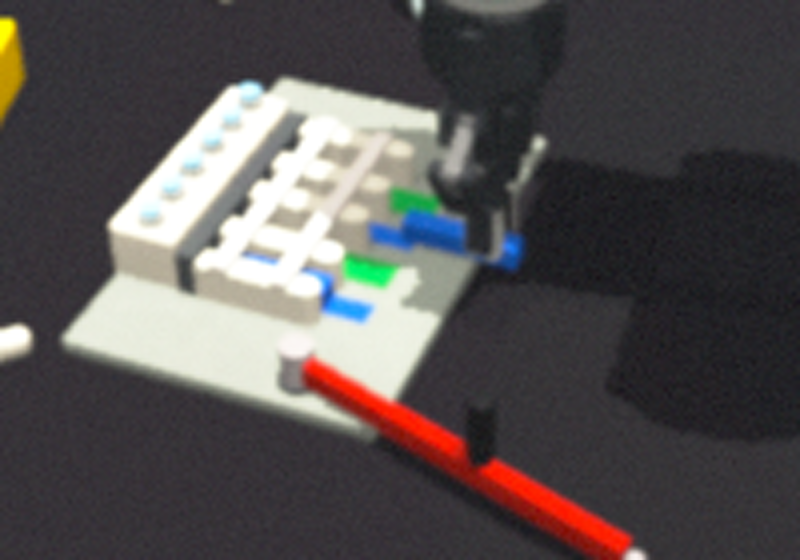

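Aligned with narrow_2. Insert.

Call:
send_rows(
  deltas=[
    {"dp":[0.04,-0.002,-0.01],"rotation":[0,0,0]},
    {"dp":[0.08,-0.01,-0.01],"rotation":[0,0,0]},
    {"dp":[0.12,-0.018,-0.01],"rotation":[0,0,0]},
    {"dp":[0.16,-0.026,-0.01],"rotation":[0,0,0]},
    {"dp":[0.2,-0.034,-0.01],"rotation":[0,0,0]},
    {"dp":[0.22,-0.038,-0.01],"rotation":[0,0,0]},
  ],
)

```text
clock: 23.67
position: [0.558, 0.0102, 0.0406]
ee_rot: [0.0, 0.096, 0.995, -0.0]
contact_force: [0.0, -0.2, -0.6]
width: 0.0116
```

```bash
python3 wr.py -.04,-.015,.041 -.018,-.015,.041
```

```text
23.6667 rack frame tcp [-0.0403 -0.0143  0.0406] jaw-rel 0.0006 F [ 0.  -0.2 -0.6] w 0.0116
-.04,-.015,.041 dp [ 0.001 -0.006  0.003]
-.018,-.015,.041 dp [ 0.181 -0.041  0.003]
```

Call:
send_rows(
  deltas=[
    {"dp":[0.04,-0.01,0],"rotation":[0,0,0]},
    {"dp":[0.08,-0.02,0],"rotation":[0,0,0]},
    {"dp":[0.12,-0.028,0],"rotation":[0,0,0]},
    {"dp":[0.16,-0.036,0],"rotation":[0,0,0]},
    {"dp":[0.18,-0.04,0],"rotation":[0,0,0]},
    {"dp":[0.18,-0.04,0],"rotation":[0,0,0]},
  ],
)

```text
clock: 24.17
position: [0.5795, 0.0055, 0.0405]
ee_rot: [0.0, 0.096, 0.995, 0.0]
contact_force: [0.5, 0.2, -0.3]
width: 0.0114
```

```bash
python3 wr.py;python3 held.py
```

```text
24.1667 rack frame tcp [-0.0183 -0.0148  0.0405] jaw-rel 0.0003 F [ 0.5  0.2 -0.3] w 0.0114
[0.5788 0.0056 0.0404] jaw 1.3779398625971926 0.012126539782266974 force [ 0.8  0.7 -0.8]
along toolx -0.060 z-tcp [-0.0297 -0.0288 -0.0282] lat [-0.01   -0.0094]
along toolx -0.050 z-tcp [-0.0293 -0.0125 -0.0116] lat [-0.01    0.0048]
along toolx -0.040 z-tcp [-0.0129 -0.012  -0.011 ] lat [-0.008   0.0054]
along toolx -0.030 z-tcp [-0.0129 -0.0119 -0.0109] lat [-0.0074  0.0052]
along toolx -0.020 z-tcp [-0.0129 -0.0119 -0.0107] lat [-0.0069  0.0047]
along toolx -0.010 z-tcp [-0.0128 -0.0118 -0.0109] lat [-0.0067  0.0046]
along toolx 0.000 z-tcp [-0.0128 -0.0119 -0.0108] lat [-0.0066  0.0045]
along toolx 0.010 z-tcp [-0.0241 -0.0122 -0.0109] lat [-0.0075  0.0054]
ext toolx [-0.0482  0.0178]
```

Call:
send_rows(
  deltas=[
    {"dp":[0,0,-0.015],"rotation":[0,0,0]},
    {"dp":[0,0,-0.025],"rotation":[0,0,0]},
    {"dp":[0,0,-0.025],"rotation":[0,0,0]},
  ],
)

```text
clock: 24.47
position: [0.578, 0.0057, 0.0371]
ee_rot: [-0.0, 0.096, 0.995, 0.0]
contact_force: [0.4, -0.1, 0.1]
width: 0.0115
```

Call:
send_rows(
  deltas=[
    {"dp":[0,0,0],"rotation":[0,0,0]},
    {"dp":[0,0,0],"rotation":[0,0,0]},
    {"dp":[0,0,0],"rotation":[0,0,0]},
    {"dp":[0,0,0.1],"rotation":[0,0,0]},
    {"dp":[0,0,0.3],"rotation":[0,0,0]},
    {"dp":[0,0,0.5],"rotation":[0,0,0]},
    {"dp":[-0.2,0.04,0.5],"rotation":[0,0,0]},
    {"dp":[-0.4,0.08,0.5],"rotation":[0,0,0]},
    {"dp":[-0.4,0.08,0.5],"rotation":[0,0,0]},
    {"dp":[-0.4,0.08,0.5],"rotation":[0,0,0]},
  ],
  fingers=0.3,
)

```text
clock: 25.3
position: [0.5292, 0.0156, 0.0978]
ee_rot: [-0.0, 0.096, 0.995, 0.0]
contact_force: [0.1, -0.2, 1.0]
width: 0.0301
```

```bash
python3 wr.py -.068,-.013,.036; python3 -c "
from h import *
T=(.6003,.0165,-.1933)
shot('wrist','w23.png')
im=shot('side');
c=im['color'][190:250,250:330]; cv2.imwrite('pics/s23.png',cv2.cvtColor(cv2.resize(c,(800,600),interpolation=cv2.INTER_CUBIC),cv2.COLOR_RGB2BGR))"
```

```text
25.3 rack frame tcp [-0.0696 -0.0146  0.0978] jaw-rel 0.0009 F [ 0.1 -0.2  1. ] w 0.0301
-.068,-.013,.036 dp [ 0.015  0.01  -0.515]
```

View pics/w23.png

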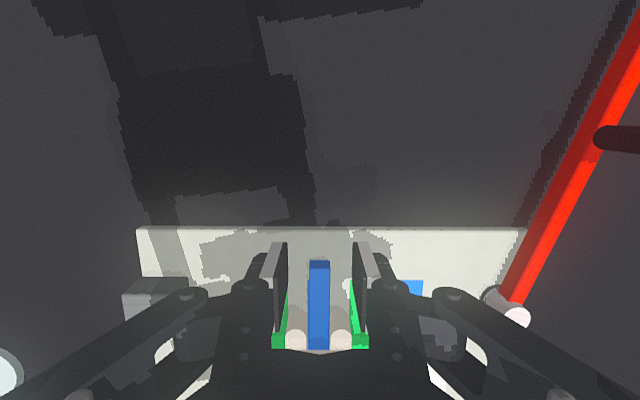

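View pics/s23.png

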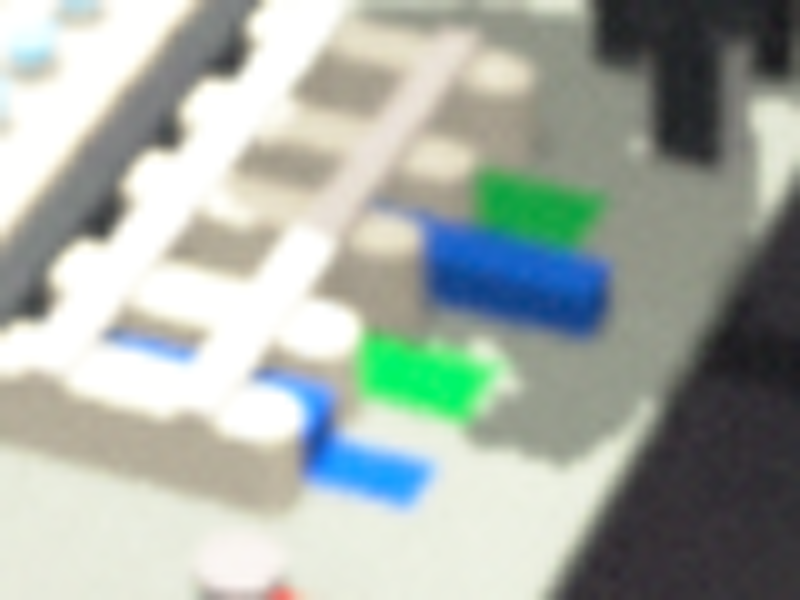

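Call:
send_rows(
  deltas=[
    {"dp":[0,0,0],"rotation":[0,0,-0.2]},
    {"dp":[0,0,0],"rotation":[0,0,-0.4]},
    {"dp":[0,0,0],"rotation":[0,0,-0.6]},
    {"dp":[0,0,0],"rotation":[0,0,-0.8]},
  ],
  fingers=1,
)

```text
clock: 25.73
position: [0.5319, 0.015, 0.0973]
ee_rot: [0.001, 0.295, 0.956, 0.0]
contact_force: [-0.4, -0.0, -0.6]
width: -0.0001
```

Call:
send_rows(
  deltas=[
    {"dp":[0,0.01,0],"rotation":[0,0,-0.2]},
    {"dp":[0,0.01,-0.1],"rotation":[0,0,-0.4]},
    {"dp":[0,0.01,-0.3],"rotation":[0,0,-0.6]},
    {"dp":[0,0.01,-0.45],"rotation":[0,0,-0.77]},
    {"dp":[0,0.01,-0.5],"rotation":[0,0,-0.77]},
    {"dp":[0,0.01,-0.5],"rotation":[0,0,-0.77]},
  ],
)

```text
clock: 26.23
position: [0.5302, 0.0163, 0.0358]
ee_rot: [-0.001, 0.469, 0.883, -0.001]
contact_force: [-0.3, -0.3, 0.4]
width: 0.0002
```

```bash
python3 wr.py -.068,-.013,.036 -.03,-.013,.036 -.015,-.013,.036
```

```text
26.2333 rack frame tcp [-0.0688 -0.0136  0.0358] jaw-rel -0.7825 F [-0.3 -0.3  0.4] w 0.0002
-.068,-.013,.036 dp [0.008 0.004 0.002]
-.03,-.013,.036 dp [ 0.318 -0.057  0.002]
-.015,-.013,.036 dp [ 0.441 -0.081  0.002]
```

Call:
send_rows(
  deltas=[
    {"dp":[0.04,-0.003,0],"rotation":[0,0,0]},
    {"dp":[0.08,-0.01,0],"rotation":[0,0,0]},
    {"dp":[0.12,-0.018,0],"rotation":[0,0,0]},
    {"dp":[0.16,-0.026,0],"rotation":[0,0,0]},
    {"dp":[0.2,-0.034,0],"rotation":[0,0,0]},
    {"dp":[0.24,-0.042,0],"rotation":[0,0,0]},
    {"dp":[0.28,-0.05,0],"rotation":[0,0,0]},
    {"dp":[0.32,-0.058,0],"rotation":[0,0,0]},
    {"dp":[0.36,-0.065,0],"rotation":[0,0,0]},
    {"dp":[0.4,-0.073,0],"rotation":[0,0,0]},
    {"dp":[0.44,-0.081,0],"rotation":[0,0,0]},
  ],
)

```text
clock: 27.15
position: [0.5838, 0.0066, 0.0374]
ee_rot: [-0.0, 0.47, 0.883, 0.0]
contact_force: [-0.1, 0.3, -0.1]
width: -0.0001
```

```bash
python3 wr.py -.009,-.013,.036;python3 -c "
from h import *
im=shot('side');
c=im['color'][190:250,250:330]; cv2.imwrite('pics/s24.png',cv2.cvtColor(cv2.resize(c,(800,600),interpolation=cv2.INTER_CUBIC),cv2.COLOR_RGB2BGR))"
```

```text
27.15 rack frame tcp [-0.0143 -0.0129  0.0374] jaw-rel -0.7845 F [-0.1  0.3 -0.1] w -0.0001
-.009,-.013,.036 dp [ 0.043 -0.01  -0.012]
```

View pics/s24.png

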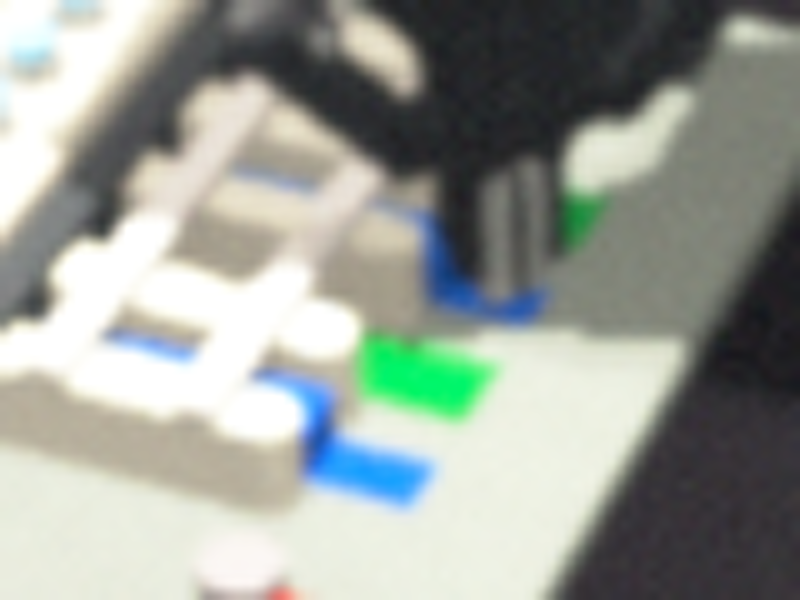

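Call:
send_rows(
  deltas=[
    {"dp":[0.02,-0.004,-0.005],"rotation":[0,0,0]},
    {"dp":[0.04,-0.008,-0.005],"rotation":[0,0,0]},
    {"dp":[0.05,-0.01,-0.005],"rotation":[0,0,0]},
    {"dp":[0.05,-0.01,-0.005],"rotation":[0,0,0]},
    {"dp":[0.05,-0.01,-0.005],"rotation":[0,0,0]},
  ],
)

```text
clock: 27.62
position: [0.5884, 0.0057, 0.0366]
ee_rot: [-0.001, 0.47, 0.883, -0.0]
contact_force: [-2.8, 0.1, -0.1]
width: 0.0003
```

```bash
python3 wr.py
```

```text
27.6167 rack frame tcp [-0.0096 -0.0129  0.0366] jaw-rel -0.7845 F [-2.8  0.1 -0.1] w 0.0003
```

Call:
send_rows(
  deltas=[
    {"dp":[0.02,-0.004,0],"rotation":[0,0,0]},
    {"dp":[0.03,-0.006,0],"rotation":[0,0,0]},
    {"dp":[0.04,-0.008,0],"rotation":[0,0,0]},
    {"dp":[0.04,-0.008,0],"rotation":[0,0,0]},
  ],
)

```text
clock: 27.95
position: [0.589, 0.0055, 0.0364]
ee_rot: [-0.005, 0.47, 0.883, -0.002]
contact_force: [-10.2, 1.5, 7.6]
width: -0.0001
```

```bash
python3 wr.py
```

```text
27.95 rack frame tcp [-0.009  -0.013   0.0364] jaw-rel -0.7844 F [-10.2   1.5   7.6] w -0.0001
```

Call:
send_rows(
  deltas=[
    {"dp":[-0.1,0.02,0],"rotation":[0,0,0]},
    {"dp":[-0.25,0.05,0.1],"rotation":[0,0,0]},
    {"dp":[-0.4,0.08,0.4],"rotation":[0,0,0.2]},
    {"dp":[-0.6,0.12,0.7],"rotation":[0,0,0.4]},
    {"dp":[-0.8,0.16,1.0],"rotation":[0,0,0.6]},
    {"dp":[-0.8,0.16,1.0],"rotation":[0,0,0.8]},
    {"dp":[-0.8,0.16,1.0],"rotation":[0,0,1.0]},
    {"dp":[-0.8,0.16,1.0],"rotation":[0,0,1.0]},
  ],
)

```text
clock: 28.62
position: [0.4991, 0.0237, 0.1585]
ee_rot: [0.002, 0.236, 0.972, 0.0]
contact_force: [0.7, 0.6, -1.1]
width: -0.0001
```

```bash
python3 wr.py; python3 -c "
from h import *
T=(.6003,.0165,-.1933)
w=shot('wrist','w25.png'); 
P=proj(w,rw([[.002,.044,.024],[.002,.058,.024],[.002,-.022,.024],[.002,-.008,.024],[0,.066,.034],[0,0,.034]],T)); print(P)
t=shot('top')
c=t['color'][150:200,285:355]; cv2.imwrite('pics/t25.png',cv2.cvtColor(cv2.resize(c,(840,600),interpolation=cv2.INTER_CUBIC)[:,:800],cv2.COLOR_RGB2BGR))
im=shot('side');
c=im['color'][190:250,250:330]; cv2.imwrite('pics/s25.png',cv2.cvtColor(cv2.resize(c,(800,600),interpolation=cv2.INTER_CUBIC),cv2.COLOR_RGB2BGR))"
```

```text
28.6167 rack frame tcp [-0.1007 -0.0123  0.1585] jaw-rel -0.2827 F [ 0.7  0.6 -1.1] w -0.0001
[[415.20931683 288.77846222]
 [430.99067558 284.7623614 ]
 [342.29791088 307.33323703]
 [357.56240978 303.44866868]
 [443.81143653 286.34115229]
 [367.37223447 305.71056835]]
```

View pics/w25.png

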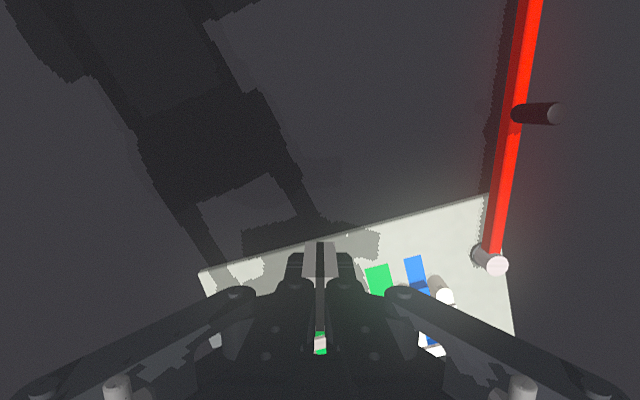

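View pics/s25.png

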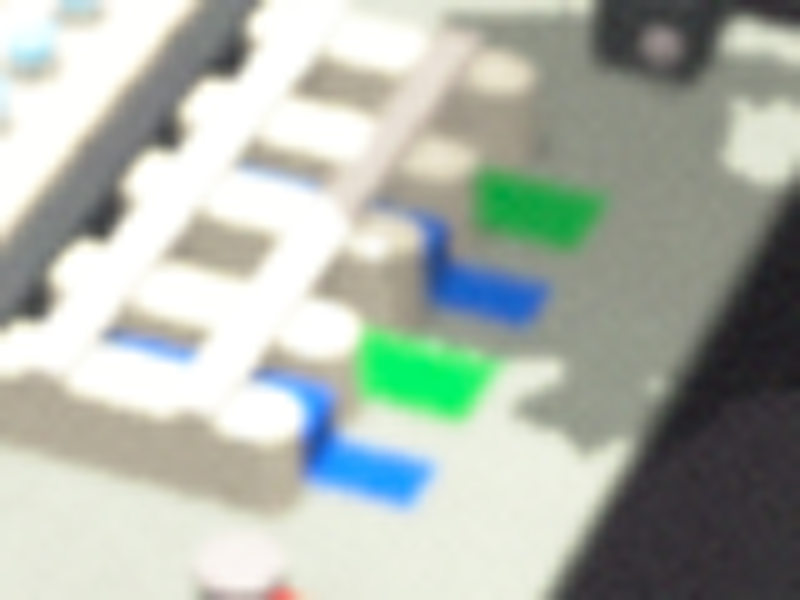

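View pics/t25.png

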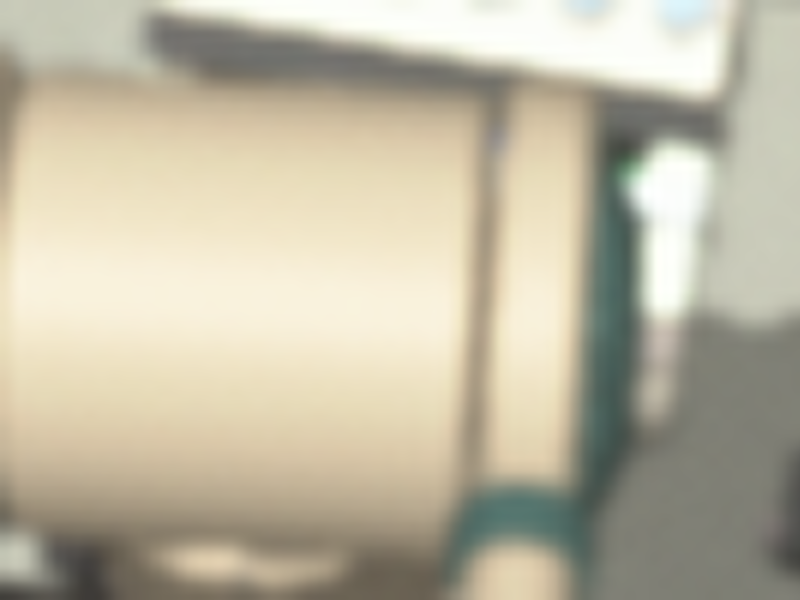

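Call:
send_rows(
  deltas=[
    {"dp":[0.01,0.2,0],"rotation":[0,0,0]},
    {"dp":[0.02,0.4,0],"rotation":[0,0,0]},
    {"dp":[0.03,0.6,0],"rotation":[0,0,0]},
    {"dp":[0.03,0.8,0],"rotation":[0,0,0]},
  ],
  fingers=0,
)

```text
clock: 29.1
position: [0.5022, 0.1205, 0.156]
ee_rot: [-0.0, 0.238, 0.971, -0.0]
contact_force: [1.1, 0.1, -0.1]
width: 0.0428
```

Call:
send_rows(
  deltas=[
    {"dp":[0.01,0.2,0],"rotation":[0,0,0]},
    {"dp":[0.02,0.4,0],"rotation":[0,0,0]},
    {"dp":[0.02,0.53,0],"rotation":[0,0,0]},
    {"dp":[0.02,0.53,0],"rotation":[0,0,0]},
    {"dp":[0.02,0.53,0],"rotation":[0,0,0]},
  ],
)

```text
clock: 29.52
position: [0.5041, 0.1837, 0.156]
ee_rot: [-0.0, 0.236, 0.972, -0.001]
contact_force: [0.3, -0.6, 0.0]
width: 0.0423
```

```bash
python3 arc.py 1.85; python3 -c "
from h import *
T=(.6003,.0165,-.1933)
w=shot('wrist','w26.png'); p=monitor.get_state()['position']; print(proj(w,[[p[0],p[1],.072]]))
im=shot('side')
print('A',proj(im,rw([[.002,.044,.024],[.002,.044,.01],[-.005,.044,.024],[-.005,.044,.01]],T)))
print('B',proj(im,rw([[.002,-.022,.024],[.002,-.022,.01],[-.005,-.022,.024],[-.005,-.022,.01]],T)))
c=im['color'][205:250,260:320]; cv2.imwrite('pics/s26.png',cv2.cvtColor(cv2.resize(c,(800,600),interpolation=cv2.INTER_CUBIC),cv2.COLOR_RGB2BGR))
"
```

```text
theta now 1.84951668943218 r 0.12222254625744162 [0.5041 0.1837 0.156 ] 0.042322644613596076 [ 0.3 -0.6  0. ]
1.85 [ 0.017 -0.008]
[[320.28146517 217.03752196]]
A [[282.90979577 228.93925967]
 [283.15916458 233.69200206]
 [285.8065585  229.70269673]
 [286.03102573 234.45849583]]
B [[294.75602722 211.51088007]
 [294.89439384 216.17077219]
 [297.52963638 212.20146099]
 [297.64515966 216.8646827 ]]
```

View pics/w26.png

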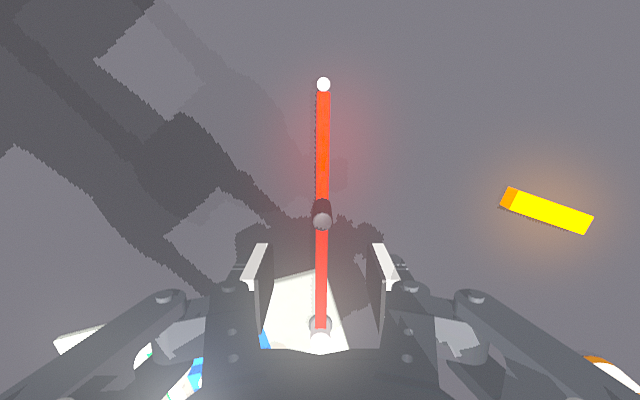

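View pics/s26.png

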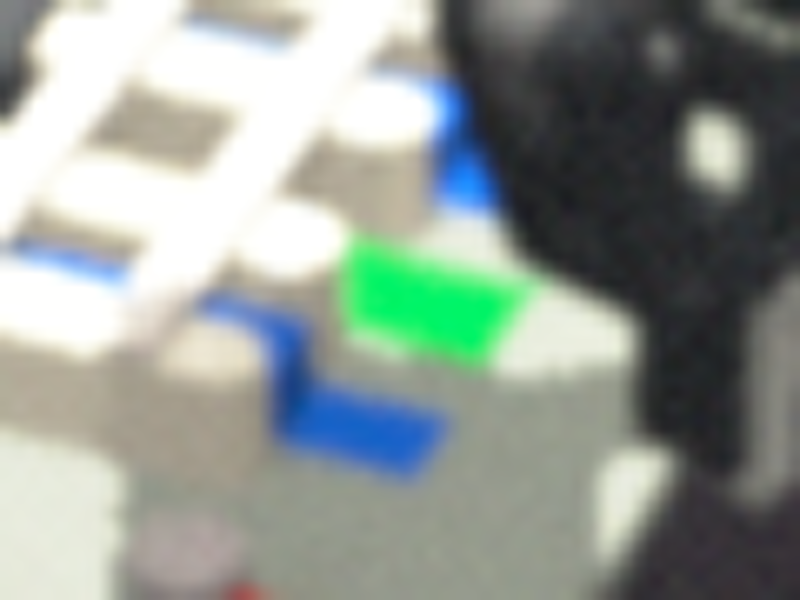

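Call:
send_rows(
  deltas=[
    {"dp":[0.015,0,-0.2],"rotation":[0,0,0]},
    {"dp":[0.015,0,-0.4],"rotation":[0,0,0]},
    {"dp":[0.015,0,-0.6],"rotation":[0,0,0]},
    {"dp":[0.015,0,-0.77],"rotation":[0,0,0]},
    {"dp":[0.015,0,-0.77],"rotation":[0,0,0]},
  ],
)

```text
clock: 30.03
position: [0.503, 0.1814, 0.0608]
ee_rot: [-0.004, 0.238, 0.971, -0.002]
contact_force: [-0.9, 0.1, 0.2]
width: 0.0426
```

Call:
send_rows(
  deltas=[
    {"dp":[0,0,0],"rotation":[0,0,0]},
    {"dp":[0,0,0],"rotation":[0,0,0]},
    {"dp":[0,0,0],"rotation":[0,0,0]},
    {"dp":[0,0,0],"rotation":[0,0,0]},
    {"dp":[0,0,0],"rotation":[0,0,0]},
    {"dp":[0,0,0],"rotation":[0,0,0]},
  ],
  fingers=1,
  grip_force=25,
)

```text
clock: 30.53
position: [0.5072, 0.1833, 0.0657]
ee_rot: [0.002, 0.237, 0.972, 0.001]
contact_force: [1.4, -1.2, 2.4]
width: 0.0132
```

```bash
python3 arc.py 1.8 1.7 1.6 1.5 1.4 1.3 1.2 1.1 1.0 .9 .8
```

```text
theta now 1.858627754049606 r 0.11928091066826038 [0.5072 0.1833 0.0657] 0.013159078652153607 [ 1.4 -1.2  2.4]
1.8 [-0.031 -0.05 ]
1.7 [-0.067 -0.143]
1.6 [-0.094 -0.239]
1.5 [-0.111 -0.338]
1.4 [-0.119 -0.438]
1.3 [-0.116 -0.537]
1.2 [-0.103 -0.637]
1.1 [-0.081 -0.734]
1.0 [-0.048 -0.829]
0.9 [-0.007 -0.92 ]
0.8 [ 0.043 -1.006]
```

Call:
send_rows(
  deltas=[
    {"dp":[-0.031,-0.05,0],"rotation":[0,0,0.1]},
    {"dp":[-0.067,-0.143,0],"rotation":[0,0,0.2]},
    {"dp":[-0.094,-0.239,0],"rotation":[0,0,0.3]},
    {"dp":[-0.111,-0.338,0],"rotation":[0,0,0.4]},
    {"dp":[-0.119,-0.438,0],"rotation":[0,0,0.5]},
    {"dp":[-0.116,-0.537,0],"rotation":[0,0,0.6]},
    {"dp":[-0.103,-0.637,0],"rotation":[0,0,0.7]},
    {"dp":[-0.081,-0.734,0],"rotation":[0,0,0.8]},
    {"dp":[-0.048,-0.829,0],"rotation":[0,0,0.9]},
    {"dp":[-0.007,-0.92,0],"rotation":[0,0,1.0]},
    {"dp":[-0.007,-0.92,0],"rotation":[0,0,1.0]},
  ],
)

```text
clock: 31.45
position: [0.5052, 0.0717, 0.0656]
ee_rot: [-0.0, -0.012, 1.0, -0.0]
contact_force: [-1.9, -0.9, 8.9]
width: 0.013
```

```bash
python3 arc.py .9 .8 .7 .6 .5 .4 .3 .2 .12
```

```text
theta now 0.8950686288517835 r 0.121680649351355 [0.5052 0.0717 0.0656] 0.012981332985165947 [-1.9 -0.9  8.9]
0.9 [0.01  0.011]
0.8 [ 0.06  -0.075]
0.7 [ 0.119 -0.156]
0.6 [ 0.186 -0.231]
0.5 [ 0.259 -0.299]
0.4 [ 0.339 -0.359]
0.3 [ 0.425 -0.41 ]
0.2 [ 0.515 -0.453]
0.12 [ 0.59  -0.481]
```

Call:
send_rows(
  deltas=[
    {"dp":[0.03,-0.03,0.01],"rotation":[0,0,0.1]},
    {"dp":[0.06,-0.075,0.015],"rotation":[0,0,0.2]},
    {"dp":[0.119,-0.156,0.015],"rotation":[0,0,0.3]},
    {"dp":[0.186,-0.231,0.015],"rotation":[0,0,0.4]},
    {"dp":[0.259,-0.299,0.015],"rotation":[0,0,0.5]},
    {"dp":[0.339,-0.359,0.015],"rotation":[0,0,0.6]},
    {"dp":[0.425,-0.41,0.015],"rotation":[0,0,0.7]},
    {"dp":[0.515,-0.453,0.015],"rotation":[0,0,0.8]},
    {"dp":[0.59,-0.481,0.015],"rotation":[0,0,0.9]},
    {"dp":[0.59,-0.481,0.015],"rotation":[0,0,0.9]},
  ],
)

```text
clock: 32.28
position: [0.5762, 0.0137, 0.0658]
ee_rot: [-0.001, -0.235, 0.972, -0.001]
contact_force: [-1.4, -4.9, -1.0]
width: 0.013
```

```bash
python3 arc.py .1 .06 .04 .02 0 -.02
```

```text
theta now 0.11748242063165729 r 0.12020734741527271 [0.5762 0.0137 0.0658] 0.012965940108643074 [-1.4 -4.9 -1. ]
0.1 [ 0.017 -0.004]
0.06 [ 0.056 -0.014]
0.04 [ 0.075 -0.019]
0.02 [ 0.095 -0.024]
0.0 [ 0.114 -0.028]
-0.02 [ 0.134 -0.031]
```

Call:
send_rows(
  deltas=[
    {"dp":[0.017,-0.004,0],"rotation":[0,0,0]},
    {"dp":[0.037,-0.009,0],"rotation":[0,0,0]},
    {"dp":[0.056,-0.014,0],"rotation":[0,0,0]},
    {"dp":[0.075,-0.019,0],"rotation":[0,0,0]},
    {"dp":[0.095,-0.024,0],"rotation":[0,0,0]},
    {"dp":[0.114,-0.028,0],"rotation":[0,0,0]},
    {"dp":[0.114,-0.028,0],"rotation":[0,0,0]},
  ],
)

```text
clock: 32.87
position: [0.5841, 0.0117, 0.0657]
ee_rot: [-0.006, -0.234, 0.972, 0.001]
contact_force: [-7.6, -5.1, 2.9]
width: 0.0131
```

```bash
python3 arc.py  0 -.02
```

```text
theta now 0.05004828205810105 r 0.11992925468711803 [0.5841 0.0117 0.0657] 0.01309526260809172 [-7.6 -5.1  2.9]
0.0 [ 0.049 -0.011]
-0.02 [ 0.068 -0.015]
```

On the ridge; press on.

Call:
send_rows(
  deltas=[
    {"dp":[0.015,-0.002,0],"rotation":[0,0,0]},
    {"dp":[0.03,-0.004,0],"rotation":[0,0,0]},
    {"dp":[0.04,-0.006,0],"rotation":[0,0,0]},
    {"dp":[0.04,-0.006,0],"rotation":[0,0,0]},
    {"dp":[0.04,-0.006,0],"rotation":[0,0,0]},
  ],
)

```text
clock: 33.28
position: [0.5911, 0.0103, 0.0658]
ee_rot: [-0.003, -0.234, 0.972, -0.0]
contact_force: [-4.0, -5.6, 0.9]
width: 0.0129
```

```bash
python3 arc.py  0 -.02
```

```text
theta now -0.00931811002789637 r 0.1198744957203867 [0.5911 0.0103 0.0658] 0.012934238797704034 [-4.  -5.6  0.9]
0.0 [-0.009  0.001]
-0.02 [ 0.01  -0.003]
```

Call:
send_rows(
  deltas=[
    {"dp":[0,0,0],"rotation":[0,0,0]},
    {"dp":[0,0,0],"rotation":[0,0,0]},
    {"dp":[0,0,0],"rotation":[0,0,0]},
    {"dp":[0,0,0],"rotation":[0,0,0]},
  ],
  fingers=0.3,
)

```text
clock: 33.62
position: [0.5947, 0.0117, 0.0666]
ee_rot: [0.001, -0.234, 0.972, 0.0]
contact_force: [0.2, -0.2, 1.5]
width: 0.0298
```

Call:
send_rows(
  deltas=[
    {"dp":[0,0,0.2],"rotation":[0,0,0]},
    {"dp":[0,0,0.5],"rotation":[0,0,0]},
    {"dp":[0,0,0.8],"rotation":[0,0,0]},
    {"dp":[-0.2,0,1],"rotation":[0,0,0]},
    {"dp":[-0.5,0,1],"rotation":[0,0,0]},
    {"dp":[-0.8,0,1],"rotation":[0,0,0]},
    {"dp":[-0.8,0,1],"rotation":[0,0,0]},
    {"dp":[-0.8,0,1],"rotation":[0,0,0]},
  ],
)

```text
clock: 34.28
position: [0.4964, 0.0117, 0.1867]
ee_rot: [0.0, -0.234, 0.972, 0.0]
contact_force: [0.7, 0.3, 0.9]
width: 0.0299
```

```bash
python3 -c "
from h import *
T=(.6003,.0165,-.1933)
s=monitor.get_state(); print(s['clock'],np.round(s['position'],3),np.round(s['contact_force'],1))
w=shot('wrist','w30.png')
im=shot('side'); c=im['color'][170:260,220:340]; cv2.imwrite('pics/s30.png',cv2.cvtColor(cv2.resize(c,(800,600),interpolation=cv2.INTER_CUBIC),cv2.COLOR_RGB2BGR))
h=rw([[-.009,.112,.03]],T)[0]
for th in (0,.02,.04,.08):
    ph=th-T[2]; d=np.array([-np.sin(ph),-np.cos(ph),0])
    print(th,'side post top, end',proj(im,[h+.12*d+[0,0,.042],h+.21*d-[0,0,.004]]).round(1).tolist(),'wrist',proj(w,[h+.12*d+[0,0,.042],h+.21*d-[0,0,.004]]).round(1).tolist())
"
```

```text
34.2833 [0.496 0.012 0.187] [0.7 0.3 0.9]
0 side post top, end [[296.3, 199.5], [311.2, 193.8]] wrist [[267.1, 303.0], [194.2, 220.5]]
0.02 side post top, end [[297.3, 199.7], [312.7, 194.2]] wrist [[268.9, 301.0], [196.7, 217.1]]
0.04 side post top, end [[298.3, 200.0], [314.3, 194.6]] wrist [[270.7, 298.9], [199.4, 213.7]]
0.08 side post top, end [[300.2, 200.5], [317.5, 195.5]] wrist [[274.4, 295.0], [204.9, 206.9]]
```

View pics/w30.png

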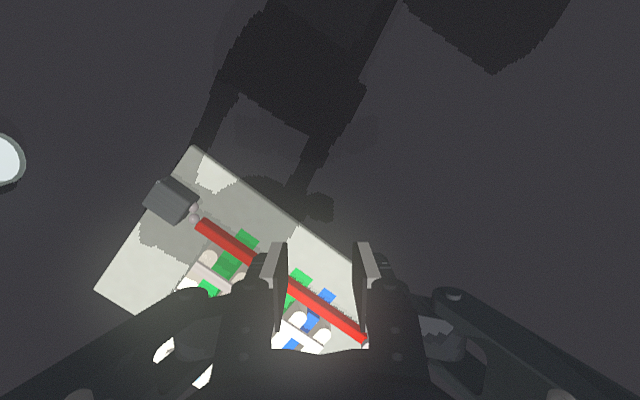

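View pics/s30.png

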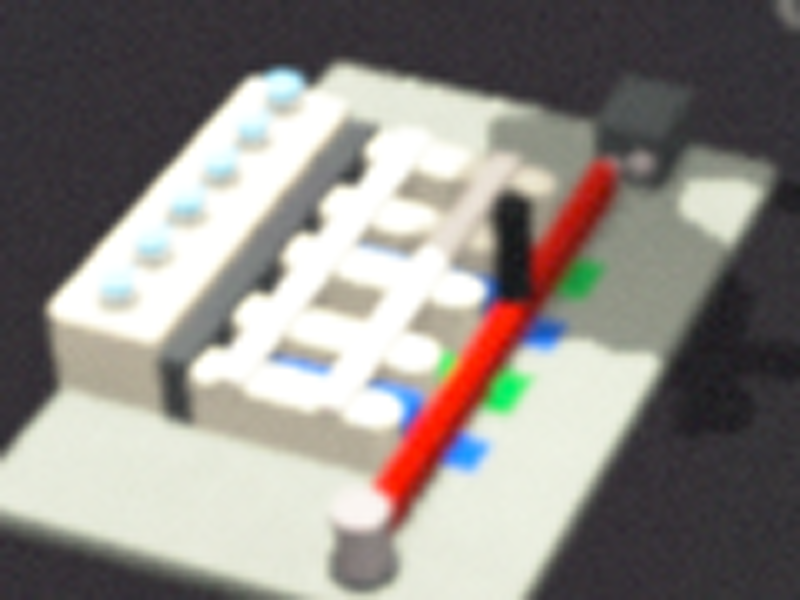

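```bash
python3 -c "
from h import *
T=(.6003,.0165,-.1933)
for n in ('wrist','side','top'):
    w=shot(n,'f_%s.png'%n); W=cloud(w); h=cv2.cvtColor(w['color'],cv2.COLOR_RGB2HSV)
    m=((h[...,0]<5)|(h[...,0]>175))&(h[...,1]>170)&(h[...,2]>80)&(W[...,2]>.027)&(W[...,2]<.034)
    p=W[m]; p=p[(abs(p[:,0]-.58)<.1)&(abs(p[:,1])<.15)]
    if len(p)<15: print(n,len(p)); continue
    vx,vy,x0,y0=cv2.fitLine((p[:,:2]*1000).astype(np.float32),cv2.DIST_HUBER,0,.01,.01).ravel()
    a=np.arctan2(-vx*np.sign(-vy),-vy*np.sign(-vy)); print(n,len(p),'theta',a+T[2])
"
```

```text
wrist 757 theta 0.0036433637
side 171 theta 0.0035652965
top 0
```

View pics/f_top.png

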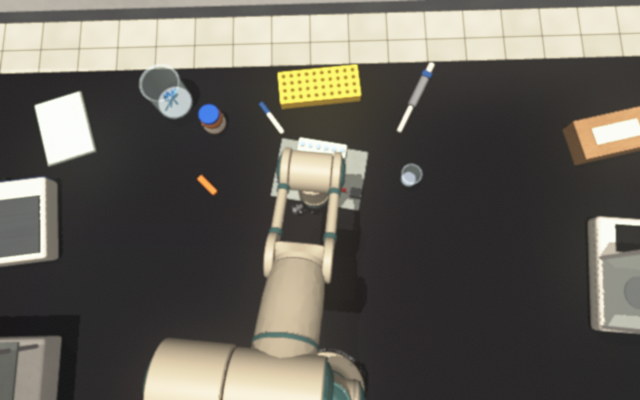

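```bash
python3 -c "
from h import *
print(manip.sign_off()); print(monitor.get_state()['clock'])"
```

```text
the job is handed in; nothing more can be done
None
the job is handed in; nothing more can be done
```

The rack is ready and the job is handed in, at about 34.4 s of the 210 s allowed.

- **Keeper back:** I swung the keeper bar back to about 1.85 rad, short of its 1.9 stop and clear of the bays, before moving any bar.
- **Bars:** Only the two blue bars were loose. No green bar showed in any view, including the ground the arm hid at first. One blue bar went into narrow_1 and the other into narrow_2, each pushed until it stopped against the wall at about 8 to 10 N.
- **Home check:** Both pushes stopped with the tool at the same depth. In the side view the narrow_1 bar's tail was within about half a pixel of its home position. I compared the narrow_2 bar by eye only, and it looked the same.
- **Keeper shut:** It rode over the ridge, dropped into its detent, and I let go. The wrist and side cameras both put it at 0.004 rad, within the 0 to 0.02 detent. I got no top-view reading because the arm hid the bar.
- **Bystanders:** The orange bar and the beaker looked unmoved, and the gripper ended clear, touching nothing.

I saw no bar get knocked aside. The second bar may have slipped about 3 mm in the grip on the way over, but it was still straight and went in normally.

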